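# Pack the glazed pots in the slide-cover case and seal it

### The arm

A 6-joint arm with a two-finger parallel gripper is mounted at the origin on the work surface. World frame = base frame: x ahead of the robot, y to its left, z up, the work surface at z = 0. Lengths are in mm, angles in rad, forces in N, time in s.
With the tool pointing down it reaches from about 325 to 900 mm from the base axis. Payload 6.1 kg.
Tool frame: the origin (TCP) lies midway between the tips of the shut fingers; the grasp point (between the pads) lies 19 mm behind it; x points along the fingers, y is the direction in which the jaws open and shut, and the axes are right-handed (so a half turn about x gives the same grasp; the last joint's range is limited). The gripper opens to 87 mm and grips with 3 to 60 N. Pads are 19 mm wide; open, the fingers measure 117 mm over their backs; the gripper's body (75 mm by 190 mm) begins 51 mm behind the grasp point.
Start: joints at [1.048, 0.22, 1.526, -0, 1.395, -0.126], TCP at [241.541, 576.432, 222.538] pointing down, gripper open.
Joint ranges: [-2.98, 2.98], [-0.91, 2.08], [0.09, 2.57], [-1.24, 4.39], [0.2, 2.65], [-2.68, 2.68]. Speed limits (rad/s): [2.57, 2.57, 3.01, 3.14, 3.14, 3.14].

### API

Orientations are given as a rotation vector (axis times angle).
In Python, from rig import robot gives the robot as it stands.
- The arm moves only by the tool carry_out, never from a script. Its argument "motion" is a list of rows, each a list of 4 numbers: the shift along the tool's x, y, z in mm, then the turn about the tool's x in rad. In form: [[x, y, z, turn], ...]. A call has 1 to 8 rows; each row shifts and turns the pose as measured when the row begins, along the tool's axes as they then stand; what a row does not reach is not made up. A row lasts 1/8 s, in which the tool goes at most 62.5 mm and 10.7 degrees, less where a joint would pass 70% of its speed; a pose out of reach is approached as far as the arm can. A call is refused whole if a number of a shift passes 62.5 or a number of a turn 0.188, either way. A call with a gripper value outside its range is refused whole. "hand" is the opening in per cent of the stroke, from 0 (shut) to 100 (fully open), set as the call begins (left out, the last holds). The fingers move at their own pace and stop on an object; "force" is the grip in N (left out, the last holds). Time passes only in rows, so rows that do not move let the fingers close. It gives the time, the measured TCP pose, the force and the opening at its end, in the units of the state.
- robot.get_obs(): the state, without advancing time (a new reading comes with each control period).
- robot.capture(name): name is "scene" or "top"; returns a dict with "img" (400x640x3 uint8, red, green, blue), "depth" (400x640 float32, mm along the optical axis (not along the pixel's ray), 0 where there is no reading), "fx", "fy", "cx", "cy" (pixels), "cam_to_world" (4x4, takes a point from camera to world coordinates). Camera axes: x right, y down, z forward; pixel columns grow to the right and rows downward; lengths in mm; the calibration is good to about 2 mm. A picture is of the moment at which its call begins.
- robot.hand_in(): hands the job in, once; it reports no verdict.
The state is a dict: "clock": time; "joints": joint angles; "joint_vel": joint speeds; "effort": joint torques, N m; "position": TCP position; "orientation": TCP orientation; "force": force on the tool from outside, world axes, zero at the start; "torque": the same for the moment, N m; "finger_gap": opening from 0.0 (shut) to 1.0 (fully open).
Only numpy, scipy, OpenCV 4.12 (cv2) and the standard library are available. Lean on these libraries where they do the work, as an engineer would, in place of code of your own. Each camera call takes 0.05 s, during which the arm holds its last target.

### The job

Slide the case's cover fully back and set every little porcelain pot on the table upright in the compartment whose felt matches its glaze. Then slide the cover fully shut and, only with the cover shut, pull the seal press's sprung lever through its whole stroke, towards the robot, hold it there a moment and ease it slowly back to rest without letting it fly back. Leave the other things on the table where they are.

Things in the scene. Friction and masses are not known exactly. Their poses are not given: they have to be found in the camera images.
- station: Transport case and seal press, one unit fixed to the table on a 126 x 630 mm board, 8 mm thick. Origin: on the table under the case's centre. z up; +y along the row of compartments, the way the cover opens; +x away from the robot. A green press block (90 x 50 mm, 73 mm high) stands at the case's -y end; two brass runners (50 mm high) carry the open cover on the +y side.
- case_mouth (a point): Centre of the case's mouth, level with its wall tops, 50 mm above the table. Lacquered case 122 mm (station x) by 236 mm (y), walls 6 mm. Inside 110 x 224 mm, split along y by 4 mm dividers (tops 33 mm above the table) into four compartments 110 x 52 mm, centres at y -84, -28, 28, 84 mm. Each has its own felt, whose top is 16 mm above the table.
- cover (a joint): Slide of the wooden cover (120 x 236 mm, 6 mm thick, underside 50 mm above the table) along the station's +y: 0 = fully shut, 0.255 m = fully open, all compartments free. It stays where it is left (friction about 2 N). It clears standing pots by 4 mm.
- cover_grip (a point): Top centre of the brass grip rib that stands upright in the middle of the cover: 44 mm along the station's x, 14 mm thick along the slide (y), 24 mm tall; its top is 80 mm above the table. Moves with the cover.
- lever (a joint): Angle of the press's sprung lever, rad: 0 = at rest, leaning 0.26 from vertical to the station's +x; grows as the bar is pulled towards the robot (station's -x); 1.0 = end of stroke, leaning 0.74 towards the robot. The spring always drives it back to 0: about 4 N at the bar at rest, 10 N at full stroke; let go, it flies back.
- lever_bar (a point): Middle of the gripping length of the lever's round black handle bar: 16 mm thick, level, along the station's y, standing out to -y from the top of the stem; 46 mm from the stem's centre line (stem 12 mm thick), with 35 mm more bar beyond. About 210 mm above the table at rest.
- lever_pivot (a point): Fixed point on the lever's hinge axis (along the station's y), in the plane in which lever_bar swings, 75 mm above the table. The bar is 140 mm from it.
- pot_red: Small round covered porcelain pot, oxblood red glaze with a gilt line: 38 mm diameter, straight sides to 24 mm high, low dome to 29.5 mm. Origin: centre of its underside, z up. About 90 g. May be absent.
- pot_green: Small round covered porcelain pot, celadon green glaze with a gilt line: 38 mm diameter, straight sides to 24 mm high, low dome to 29.5 mm. Origin: centre of its underside, z up. About 90 g. May be absent.
- pot_blue: Small round covered porcelain pot, cobalt blue glaze with a gilt line: 38 mm diameter, straight sides to 24 mm high, low dome to 29.5 mm. Origin: centre of its underside, z up. About 90 g. May be absent.
- pot_yellow: Small round covered porcelain pot, imperial yellow glaze with a gilt line: 38 mm diameter, straight sides to 24 mm high, low dome to 29.5 mm. Origin: centre of its underside, z up. About 90 g. May be absent.
- felt_red: Red felt lining, 108 mm (its x) by 50 mm (its y), 3 mm thick, fixed on the floor of one of the case's compartments; which one changes. Origin: centre of its underside, 13 mm above the table; axes as the station's.
- felt_green: Green felt lining, 108 mm (its x) by 50 mm (its y), 3 mm thick, fixed on the floor of one of the case's compartments; which one changes. Origin: centre of its underside, 13 mm above the table; axes as the station's.
- felt_blue: Blue felt lining, 108 mm (its x) by 50 mm (its y), 3 mm thick, fixed on the floor of one of the case's compartments; which one changes. Origin: centre of its underside, 13 mm above the table; axes as the station's.
- felt_yellow: Yellow felt lining, 108 mm (its x) by 50 mm (its y), 3 mm thick, fixed on the floor of one of the case's compartments; which one changes. Origin: centre of its underside, 13 mm above the table; axes as the station's.
- turntable: Brass turntable, 150 mm diameter, top 48 mm high, fixed bystander. Origin: centre of underside.
- vase: Famille rose vase standing on the turntable, 138 mm high, 80 mm wide: leave alone. Origin: centre of underside.
- jug: Pewter cream jug, 72 mm wide, 85 mm high, handle out to its -y (62 mm): leave alone. Origin: centre of underside.
- coffee_can: Gilt-rimmed porcelain coffee can (straight cup), 60 mm wide, 64 mm high, handle to its +y: leave alone. Origin: centre of underside.
- calipers: Steel outside calipers lying flat, 120 mm along its x, 72 mm wide, 8 mm high: leave alone. Origin: middle, on the table.
- hammer: Ebony-handled brass tapping hammer lying along its x, from -90 mm (handle end) to +64 mm (head, 50 mm wide along y), 18 mm high: leave alone. Origin: on the table between head and handle.
- loupe: Black loupe, 36 mm diameter, 26 mm high: leave alone. Origin: centre of underside.
Things that resemble listed ones, but are neither listed nor needed, are in the scene too. What is meant by the pot_yellow is not pink, and is the smaller of those in its own colour.

How it is judged:
By the outcome, as a careful person would: the job done as asked, in the order asked, and still so for the second after the job is handed in, with the robot touching nothing.
Of pot_red, pot_green, pot_blue, pot_yellow only 2 to 4 are there at a start; the rules pass over those that are not, and their reading is None.
At some moment in a run one of pot_red, pot_green, pot_blue, pot_yellow may be knocked a few centimetres aside while the robot is not near it.
It also fails if it takes over 210 s, if anything falls off the work surface, if the arm or the gripper's body presses on something with over 40 N, if the wrist force passes 120 N, or if a joint passes its speed limit or range.

## Working session

There is one attempt and no reset: what is moved stays moved. The work goes in short steps, Python scripts to look and compute and a tool call to move; the robot and the scene stay as the last step left them, time stands still between calls to the robot, and variables do not carry over. Pictures are saved under pics/ and viewed, and the job is handed in when it is done.

Besides the shell and the picture viewer there is one more tool, called after "Emit:" as name(argument=value, ...) on one line, values as JSON. carry_out: Moves the arm, as the interface text tells. Its arguments: {"type":"object","properties":{"motion":{"type":"array"},"hand":{"type":"number"},"force":{"type":"number"}},"required":["motion"]}

```bash
ls; mkdir -p pics; python3 - <<'E'
from rig import robot
import cv2,numpy as np
print(robot.get_obs())
for n in ("scene","top"):
    c=robot.capture(n); cv2.imwrite(f"pics/{n}0.png",c["img"][:,:,::-1]); np.savez(f"{n}0.npz",**c)
    print(n,c["fx"],c["fy"],c["cx"],c["cy"],np.round(c["cam_to_world"],3).tolist())
E
```

```text
pics
{'clock': 0.0, 'joints': array([ 1.04789326e+00,  2.21213407e-01,  1.52763542e+00, -1.43843002e-05,
        1.39468877e+00, -1.26079428e-01]), 'joint_vel': array([-0.00071114, -0.00092128, -0.00243578, -0.00029718,  0.00128921,
       -0.00159594]), 'effort': array([-1.34519800e-03, -4.94637930e+01, -3.87366629e+01,  6.98969839e-02,
        5.75215893e-02, -1.01306439e-04]), 'position': array([241.23630634, 575.88565157, 221.43226703]), 'orientation': array([ 0.30985888,  1.54889604, -0.31277755]), 'force': array([0.82171873, 1.29083195, 0.59754544]), 'torque': array([ 0.01406819,  0.01747325, -0.0062947 ]), 'finger_gap': 0.9985151253185641}
scene 418.58547703321494 418.58547703321494 319.4819079844317 201.78876826151054 [[-0.336, 0.801, -0.496, 1150.646], [0.942, 0.291, -0.168, 220.132], [0.01, -0.524, -0.852, 1205.722], [0.0, 0.0, 0.0, 1.0]]
top 497.6929153673831 497.6929153673831 324.7800043276279 202.3447256453182 [[-0.009, -0.981, 0.192, 221.848], [-1.0, 0.006, -0.014, 10.594], [0.013, -0.192, -0.981, 1809.434], [0.0, 0.0, 0.0, 1.0]]
```

View pics/scene0.png

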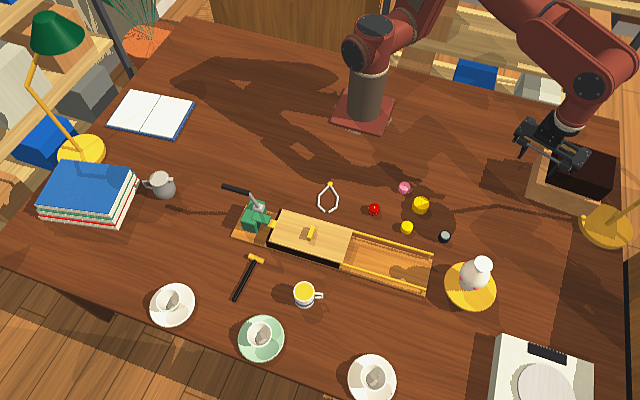

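View pics/top0.png

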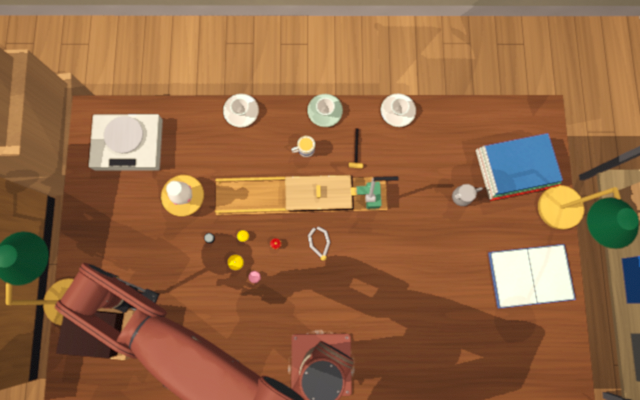

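The scene view shows a red pot (374,209), two yellow ones (421,205 large; 407,228 small), a pink one (404,187) and the loupe (445,237). The cover is shut, with its grip at (311,233), and the lever is at the left. I'll zoom in and measure.

```bash
cat > h.py <<'E'
import numpy as np,cv2
def ray(c,u,v):
    M=np.array(c["cam_to_world"]); d=np.array([(u-c["cx"])/c["fx"],(v-c["cy"])/c["fy"],1.0])
    return M[:3,3],M[:3,:3]@d
def onz(c,u,v,z):
    o,d=ray(c,u,v); return o+d*(z-o[2])/d[2]
def proj(c,p):
    M=np.array(c["cam_to_world"]); q=M[:3,:3].T@(np.array(p)-M[:3,3]); return np.array([c["fx"]*q[0]/q[2]+c["cx"],c["fy"]*q[1]/q[2]+c["cy"]])
def world(c):
    v,u=np.mgrid[0:400,0:640]; d=c["depth"]; M=np.array(c["cam_to_world"])
    P=np.stack([(u-c["cx"])/c["fx"]*d,(v-c["cy"])/c["fy"]*d,d],-1); return P@M[:3,:3].T+M[:3,3]
def load(f):
    z=np.load(f); return {k:z[k] for k in z.files}
def cc(m,mn=8):
    n,l,s,ce=cv2.connectedComponentsWithStats(m.astype(np.uint8)); return [(l==i,s[i],ce[i]) for i in range(1,n) if s[i,4]>=mn]
E
python3 - <<'E'
from h import *
s=load("scene0.npz");t=load("top0.npz")
cv2.imwrite("pics/sc.png",cv2.resize(s["img"][160:310,210:470,::-1],(780,450),interpolation=cv2.INTER_CUBIC))
cv2.imwrite("pics/tc.png",cv2.resize(t["img"][130:300,155:415,::-1],(780,510),interpolation=cv2.INTER_CUBIC))
for n,c in(("scene",s),("top",t)):
    hsv=cv2.cvtColor(c["img"],cv2.COLOR_RGB2HSV);H,S,V=cv2.split(hsv);W=world(c)
    for col,m in dict(red=((H<4)|(H>174))&(S>200)&(V>90),yel=(H>24)&(H<34)&(S>180)&(V>100),pink=(H>150)&(H<176)&(S>70)&(V>120),blue=(H>100)&(H<130)&(S>100)&(V>40),green=(H>45)&(H<95)&(S>40)&(V>40)).items():
        for k,st,ce in cc(m):
            w=W[k]; w=w[c["depth"][k]>0]
            if len(w)==0: continue
            p=np.median(w,0)
            if 100<p[0]<800 and abs(p[1])<700: print(n,col,st[:5],ce.round(1),p.round(),"zmax",np.percentile(w[:,2],95).round(), onz(c,*ce,20)[:2].round())
E
```

```text
scene red [122 203   4   8   8] [123.5 206.5] [ 700. -608.   28.] zmax 29.0 [ 697. -613.]
scene red [368 203  12  13  88] [374.  208.4] [426. 164.  25.] zmax 29.0 [423. 164.]
scene red [117 214   4   8   8] [118.5 217.5] [ 741. -599.   26.] zmax 31.0 [ 738. -605.]
scene yel [328 182   4   3  10] [329.6 183.2] [372.  -9.   9.] zmax 12.0 [378.  -7.]
scene yel [414 197  14   9  81] [419.4 201. ] [354. 296.  36.] zmax 41.0 [343. 298.]
scene yel [271 220   6   7  26] [273.5 223.2] [ 605. -115.   56.] zmax 60.0 [ 587. -126.]
scene yel [402 221  11  11  90] [407.  225.6] [453. 281.  26.] zmax 30.0 [449. 281.]
scene yel [307 226   8  12  47] [310.8 231.1] [603.   8.  79.] zmax 83.0 [573.  -3.]
scene yel [387 240  16   6  19] [394.4 242.7] [537. 259.  49.] zmax 52.0 [522. 258.]
scene yel [249 254   5   4  11] [250.8 255.4] [ 714. -148.   17.] zmax 20.0 [ 715. -148.]
scene yel [453 262  11   9  34] [457.8 266.4] [549. 456.  48.] zmax 51.0 [534. 460.]
scene yel [370 272   8   3   8] [373.5 272.9] [655. 224.  50.] zmax 53.0 [642. 224.]
scene yel [379 274  16   6  20] [386.7 277. ] [653. 263.  49
[... 453 characters left out ...]
2.]
scene green [ 36 171 101  50 243] [ 88.3 208. ] [ 778. -665.   60.] zmax 64.0 [ 741. -717.]
scene green [240 199  31  34 555] [253.9 217.7] [ 614. -180.   69.] zmax 75.0 [ 590. -193.]
top red [271 239   9  10  59] [275.3 243. ] [424. 165.  25.] zmax 33.0 [424. 165.]
top yel [237 231  10  10  84] [241.9 235.6] [450. 284.  26.] zmax 34.0 [452. 285.]
top yel [228 257  15  11 108] [235.9 262.1] [355. 301.  34.] zmax 42.0 [357. 304.]
top pink [250 272   8   9  33] [253.2 275.3] [310. 241.  26.] zmax 32.0 [309. 242.]
top green [357 183  14  12 116] [363.8 188.9] [ 609. -155.   72.] zmax 78.0 [ 621. -159.]
top green [366 182  15  26 196] [375.3 197. ] [ 574. -198.   68.] zmax 76.0 [ 591. -201.]
```

View pics/sc.png

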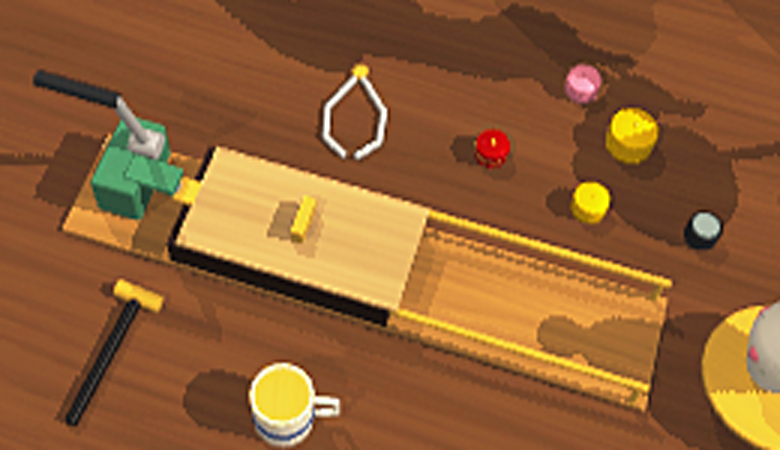

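View pics/tc.png

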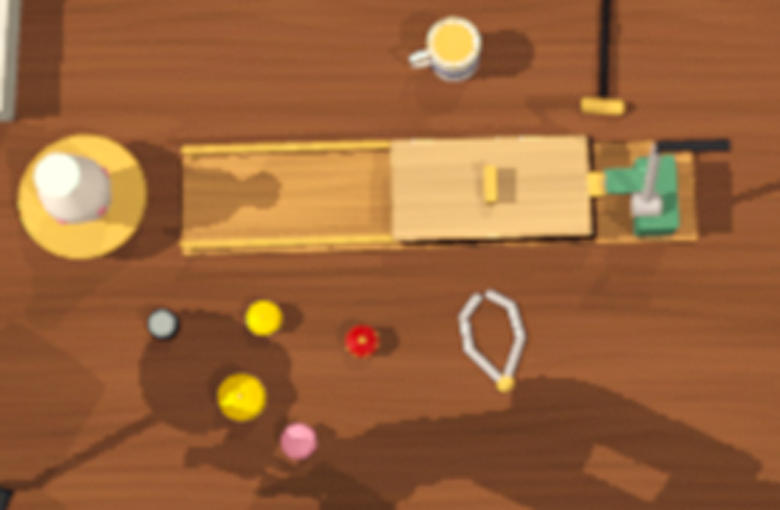

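```bash
python3 - <<'E'
from h import *
for n in("scene","top"):
    c=load(n+"0.npz");W=world(c);hsv=cv2.cvtColor(c["img"],cv2.COLOR_RGB2HSV);H,S,V=cv2.split(hsv)
    near=(W[...,0]>480)&(W[...,0]<720)&(W[...,1]>-150)&(W[...,1]<180)
    # cover top: light wood
    m=near&(abs(W[...,2]-56)<8)&(V>140)&(H>12)&(H<26)
    k,st,ce=max(cc(m),key=lambda a:a[1][4])
    k=cv2.morphologyEx(k.astype(np.uint8),cv2.MORPH_CLOSE,np.ones((9,9)))
    ct=max(cv2.findContours(k,cv2.RETR_EXTERNAL,cv2.CHAIN_APPROX_NONE)[0],key=cv2.contourArea)[:,0]
    P=np.array([onz(c,u,v,56)[:2] for u,v in ct],np.float32)
    r=cv2.minAreaRect(P); print(n,"cover",r, st)
    g=near&(W[...,2]>68)
    for k,st,ce in cc(g,5):
        p=W[k]; print("high",st,ce.round(1),np.median(p,0).round(1),p[:,2].max().round(), onz(c,*ce,80)[:2].round(1))
    # other objects
    o=(W[...,2]>12)&(c["depth"]>0)&(W[...,0]>150)&(W[...,0]<900)&(abs(W[...,1])<800)
    for k,st,ce in cc(o,12):
        if st[4]<1500: print("obj",st,np.median(W[k],0).round(),c["img"][k].mean(0).round())
E
```

```text
scene cover ((602.6113891601562, 4.7364044189453125), (123.67829895019531, 273.8304748535156), 0.8009381294250488) [ 267  209   92   56 2656]
high [262 214   9  10  60] [265.8 218.9] [ 605.5 -138.9   73. ] 77.0 [ 609.7 -136.6]
high [307 225   8  15  73] [310.5 231.9] [604.    7.8  78.3] 85.0 [605.    8.3]
obj [ 49  17  36  39 985] [ 441. -782.  444.] [25. 96. 58.]
obj [141 171  35  28 589] [ 602. -510.   70.] [169. 161. 146.]
obj [399 181  11  11  97] [307. 236.  25.] [222. 128. 146.]
obj [413 196  16  17 216] [362. 303.  34.] [214. 176.  10.]
obj [368 203  12  11 106] [425. 163.  25.] [195.  21.  13.]
obj [401 221  12  12 111] [454. 280.  25.] [240. 218.   9.]
obj [439 230  12  12 111] [447. 401.  25.] [108. 113. 105.]
obj [246 253  18  22 127] [ 720. -134.   16.] [153. 122.  47.]
obj [237 274  10  16  45] [ 797. -138.   14.] [37. 34. 33.]
obj [293 281  30  27 497] [784.  56.  62.] [227. 210. 118.]
obj [160 283  35  18 214] [ 882. -299.   16.] [246. 244. 233.]
obj [232 290   8  10  33] [ 843. -140.   14.] [40. 37. 36.]
obj [248 315  36  19 259] [883. -18.  16.] [201. 227. 191.]
obj 
[... 575 characters left out ...]
 -135.   15.] [52. 34. 28.]
obj [292 136  22  21 286] [773.  56.  61.] [230. 202. 132.]
obj [349 142  13  26 102] [ 730. -131.   16.] [138. 104.  51.]
obj [ 161  175   42   42 1336] [581. 482.  52.] [232. 196. 121.]
obj [452 185  30  21 399] [ 586. -511.   79.] [184. 170. 156.]
obj [ 587  199   32   48 1026] [ 426. -781.  445.] [23. 91. 51.]
obj [237 231  11  11  89] [450. 283.  26.] [247. 217.   1.]
obj [204 233  10  10  83] [443. 403.  26.] [147. 145. 135.]
obj [ 17 234  31  49 951] [340. 784. 444.] [15. 63. 37.]
obj [270 238  11  11  89] [423. 165.  25.] [203.  43.  29.]
obj [228 255  15  15 180] [356. 305.  34.] [229. 191.   2.]
obj [249 272  11  11  92] [303. 238.  26.] [225. 140. 152.]
```

```bash
python3 - <<'E'
from h import *
for n in("scene","top"):
    c=load(n+"0.npz");W=world(c);hsv=cv2.cvtColor(c["img"],cv2.COLOR_RGB2HSV);H,S,V=cv2.split(hsv)
    near=(W[...,0]>480)&(W[...,0]<720)&(W[...,1]>-150)&(W[...,1]<180)
    m=near&(abs(W[...,2]-56)<8)&(V>140)&(H>12)&(H<26)
    k,st,ce=max(cc(m),key=lambda a:a[1][4])
    k=cv2.morphologyEx(k.astype(np.uint8),cv2.MORPH_CLOSE,np.ones((9,9)))
    ct=max(cv2.findContours(k,cv2.RETR_EXTERNAL,cv2.CHAIN_APPROX_NONE)[0],key=cv2.contourArea)[:,0]
    P=np.array([onz(c,u,v,56)[:2] for u,v in ct],np.float32)
    for sgn in(-1,1):
        for q,lab in((P[(sgn*(P[:,0]-603)>45)&(P[:,1]>-95)&(P[:,1]<110)],"long"),):
            vx,vy,x0,y0=cv2.fitLine(q,cv2.DIST_HUBER,0,.01,.01).ravel()
            print(n,sgn,"yaw",np.degrees(np.arctan2(-vx*np.sign(vy),abs(vy))).round(2),"x at y=9:",(x0+vx/vy*(9-y0)).round(1))
    # board end & dark press bar
    k=(V<70)&(W[...,2]>150)&(abs(W[...,0]-620)<120)&(W[...,1]<-120)&(W[...,1]>-350)
    for kk,st,ce in cc(k,10):
        p=W[kk];print("bar",st,p.mean(0).round(1),p.min(0).round(),p.max(0).round())
        u=np.argwhere(kk)[:,::-1].astype(float)
        for e in (st[0],st[0]+st[2]-1):
            vv=u[u[:,0]==e][:,1].mean(); print("  end",e,vv,onz(c,e,vv,210).round(1))
    k=(W[...,2]>90)&(abs(W[...,0]-620)<120)&(W[...,1]<-100)&(W[...,1]>-350)
    for kk,st,ce in cc(k,10):
        p=W[kk];print("high",st,p.mean(0).round(1),p.min(0).round(),p.max(0).round())
E
```

```text
scene -1 yaw 1.4 x at y=9: 543.1
scene 1 yaw 1.38 x at y=9: 662.0
bar [221 184  29  12 142] [ 616.4 -213.7  215.4] [ 608. -255.  204.] [ 623. -171.  222.]
  end 221 186.5 [ 618.6 -257.4  210. ]
  end 249 191.0 [ 605.3 -176.1  210. ]
high [221 183  39  24 229] [ 610.6 -202.4  197.7] [ 575. -257.   91.] [ 623. -170.  222.]
top -1 yaw 1.15 x at y=9: 542.5
top 1 yaw 1.23 x at y=9: 660.8
bar [375 177  23   4  67] [ 613.7 -215.9  217.1] [ 609. -252.  208.] [ 619. -178.  226.]
  end 375 178.5 [ 614.2 -179.2  210. ]
  end 397 178.0 [ 615.5 -252.3  210. ]
high [368 176  31  24 177] [ 605.8 -199.2  191.9] [ 569. -254.   91.] [ 623. -167.  226.]
```

```bash
cat >> h.py <<'E'
from scipy.spatial.transform import Rotation as R
def go(tx,ty,tz,yaw=None):
    """yaw: world direction angle wanted for the jaw axis (mod pi)"""
    from rig import robot
    o=robot.get_obs(); Rm=R.from_rotvec(o["orientation"]).as_matrix(); p=np.array(o["position"])
    d=Rm.T@(np.array([tx,ty,tz])-p); cur=np.arctan2(Rm[1,1],Rm[0,1])
    print("pos",p.round(1),"jawyaw",cur.round(3),"tilt",Rm[:,0].round(3),"F",np.array(o["force"]).round(1),"gap",round(o["finger_gap"],3),"t",round(o["clock"],2))
    s=""
    if yaw is not None:
        e=(yaw-cur+np.pi/2)%np.pi-np.pi/2; s=f" turn {-e:.3f} j6 {o['joints'][5]:.2f}"   # tool x down: turn about x = -yaw
    print("shift tool",d.round(1),s)
    print("tool y world",Rm[:,1].round(2),"tool z world",Rm[:,2].round(2))
E
python3 -c "
from h import *
go(602,9,140,np.pi/2+.022)"
```

```text
pos [241.3 575.9 221.6] jawyaw 1.174 tilt [-0.001 -0.001 -1.   ] F [-0.9 -0.5 -0.4] gap 1.0 t 0.1
shift tool [  82.1 -383.3  551.8]  turn -0.419 j6 -0.13
tool y world [ 0.39  0.92 -0.  ] tool z world [ 0.92 -0.39 -0.  ]
```

Emit:
carry_out(motion=[[0,0,0,-0.14],[0,0,0,-0.14],[0,0,0,-0.14]], hand=60, force=20)

```text
clock: 0.48
position: [240.7, 575.0, 219.5]
orientation: [-0.032, 1.573, 0.024]
force: [-0.6, 0.3, 0.5]
finger_gap: 0.745
```

```bash
python3 -c "
from h import *
go(602,9,140,np.pi/2+.022)"
```

```text
pos [240.7 575.  219.5] jawyaw 1.606 tilt [-0.003 -0.005 -1.   ] F [-0.6  0.3  0.5] gap 0.745 t 0.47
shift tool [  81.1 -578.1  341.1]  turn 0.014 j6 -0.56
tool y world [-0.04  1.   -0.  ] tool z world [ 1.    0.04 -0.  ]
```

Emit:
carry_out(motion=[[0,-48,30,0.014],[0,-48,30,0],[0,-48,30,0],[0,-48,30,0],[0,-48,30,0],[0,-48,30,0],[0,-48,30,0],[0,-48,30,0]])

```text
clock: 1.48
position: [493.9, 188.4, 216.8]
orientation: [-0.03, 1.577, 0.019]
force: [0.5, 0.2, 0.1]
finger_gap: 0.6
```

```bash
python3 -c "
from h import *
go(602,9,140,np.pi/2+.022)"
```

```text
pos [493.9 188.4 216.8] jawyaw 1.602 tilt [-0.006 -0.007 -1.   ] F [0.5 0.2 0.1] gap 0.6 t 1.48
shift tool [  77.4 -182.1  102.9]  turn 0.009 j6 -1.38
tool y world [-0.03  1.   -0.01] tool z world [ 1.    0.03 -0.01]
```

Emit:
carry_out(motion=[[10,-45,26,0.009],[10,-45,26,0],[20,-45,26,0],[20,-45,24,0],[15,0,0,0]])

```text
clock: 2.1
position: [604.3, 0.2, 140.5]
orientation: [-0.019, 1.574, 0.008]
force: [0.2, 0.6, 0.1]
finger_gap: 0.6
```

```bash
python3 -c "
from h import *
go(602,9,61,np.pi/2+.022)
from rig import robot
for n in ('scene','top'):
    c=robot.capture(n); cv2.imwrite(f'pics/{n}1.png',c['img'][:,:,::-1]); np.savez(f'{n}1.npz',**c)
    W=world(c)
    o=(W[...,2]>12)&(c['depth']>0)&(W[...,0]>150)&(W[...,0]<480)&(abs(W[...,1])<900)
    for k,st,ce in cc(o,12):
        if st[4]<1500: print('obj',n,st,np.median(W[k],0).round(),c['img'][k].mean(0).round())
"
```

```text
pos [6.043e+02 2.000e-01 1.405e+02] jawyaw 1.588 tilt [-0.004 -0.007 -1.   ] F [0.2 0.6 0.1] gap 0.6 t 2.1
shift tool [79.4  9.4 -1.9]  turn -0.005 j6 -1.71
tool y world [-0.02  1.   -0.01] tool z world [ 1.    0.02 -0.  ]
obj scene [421   0  29  22 271] [155. 185. 584.] [78. 43. 37.]
obj scene [ 91 134  10   5  23] [ 476. -880.   21.] [248. 216.  64.]
obj scene [399 181  11  12  99] [307. 236.  24.] [239. 159. 180.]
obj scene [413 196  16  17 214] [362. 303.  33.] [223. 189.   9.]
obj scene [368 203  12  11 106] [425. 162.  24.] [191.  22.  14.]
obj scene [401 221  12  12 113] [455. 280.  25.] [240. 220.   9.]
obj scene [438 230  13  12 113] [447. 401.  25.] [110. 116. 108.]
obj top [553 226  15   3  34] [ 476. -876.   17.] [237. 190.  80.]
obj top [237 231  11  11  90] [450. 283.  25.] [248. 220.   2.]
obj top [204 233  11  10  83] [444. 402.  26.] [150. 148. 137.]
obj top [270 239  11  10  90] [423. 165.  25.] [200.  42.  29.]
obj top [228 255  15  16 182] [355. 305.  35.] [239. 206.   2.]
obj top [249 272  11  11  94] [303. 238.  26.] [249. 175. 188.]
```

View pics/scene1.png

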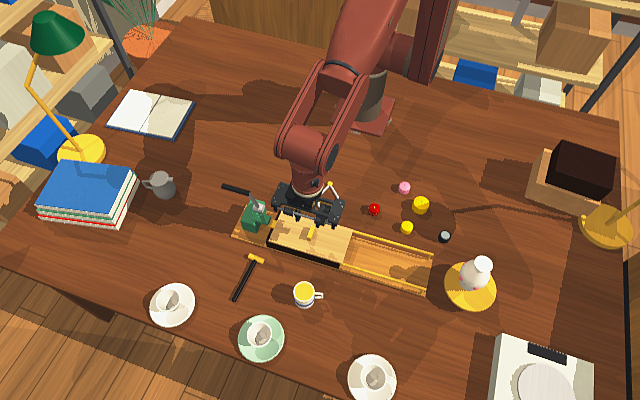

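View pics/top1.png

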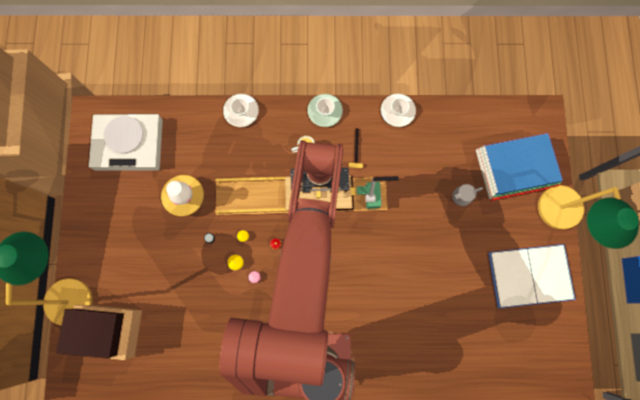

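Only the red and the small yellow pot are present, since the area hidden before is clear. The jaw lies along y over the grip, so I'll go down to it.

Emit:
carry_out(motion=[[0,9,-2,-0.005],[20,0,0,0],[30,0,0,0],[22,0,0,0],[6,0,0,0]])

```text
clock: 2.82
position: [598.0, 18.8, 59.5]
orientation: [-0.03, 1.575, 0.022]
force: [-0.1, -0.1, -0.2]
finger_gap: 0.598
```

```bash
python3 -c "
from h import *
go(602,9,62,np.pi/2+.022)"
```

```text
pos [598.   18.8  59.5] jawyaw 1.604 tilt [-0.004 -0.005 -1.   ] F [-0.1 -0.1 -0.2] gap 0.598 t 2.83
shift tool [ -2.5 -10.    3.7]  turn 0.011 j6 -1.70
tool y world [-0.03  1.   -0.  ] tool z world [ 1.    0.03 -0.  ]
```

Emit:
carry_out(motion=[[-2,-10,3,0.011],[0,0,0,0]])

```text
clock: 3.08
position: [601.8, 9.1, 62.3]
orientation: [-0.022, 1.574, 0.014]
force: [0.2, -0.4, -0.3]
finger_gap: 0.598
```

```bash
python3 -c "
from h import *
go(602,9,62,np.pi/2+.022)"
```

```text
pos [601.8   9.1  62.3] jawyaw 1.594 tilt [-0.004 -0.005 -1.   ] F [ 0.2 -0.4 -0.3] gap 0.598 t 3.08
shift tool [ 0.3 -0.1  0.2]  turn 0.001 j6 -1.70
tool y world [-0.02  1.   -0.  ] tool z world [ 1.    0.02 -0.  ]
```

Emit:
carry_out(motion=[[0,0,0,0],[0,0,0,0],[0,0,0,0],[0,0,0,0]], hand=0, force=25)

```text
clock: 3.58
position: [603.5, 8.7, 64.7]
orientation: [-0.022, 1.57, 0.013]
force: [-0.1, 0.1, -0.5]
finger_gap: 0.231
```

Emit:
carry_out(motion=[[0,15,0,0],[0,25,0,0],[0,30,0,0],[0,30,0,0],[0,30,0,0],[0,0,0,0]])

```text
clock: 4.32
position: [600.2, 143.6, 64.7]
orientation: [-0.024, 1.57, 0.011]
force: [2.1, 2.3, -1.8]
finger_gap: 0.159
```

```bash
python3 -c "
from h import *
go(596.4,264,62,np.pi/2+.022)"
```

```text
pos [600.2 143.6  64.7] jawyaw 1.593 tilt [ 0.001 -0.008 -1.   ] F [ 2.1  2.3 -1.8] gap 0.159 t 4.33
shift tool [  1.7 120.5  -1.1]  turn 0.001 j6 -1.48
tool y world [-0.02  1.   -0.01] tool z world [1.   0.02 0.  ]
```

Emit:
carry_out(motion=[[1,25,0,0],[0,25,0,0],[0,25,0,0],[0,20,0,0],[0,10,0,0],[0,8,0,0],[0,0,0,0]])

```text
clock: 5.2
position: [597.5, 252.8, 64.7]
orientation: [-0.03, 1.573, 0.003]
force: [-1.0, 1.9, 3.2]
finger_gap: 0.158
```

```bash
python3 -c "
from h import *
go(596.4,264,62,np.pi/2+.022)"
```

```text
pos [597.5 252.8  64.7] jawyaw 1.592 tilt [-0.002 -0.017 -1.   ] F [-1.   1.9  3.2] gap 0.158 t 5.2
shift tool [ 2.5 11.3 -0.9]  turn -0.001 j6 -1.30
tool y world [-0.02  1.   -0.02] tool z world [ 1.    0.02 -0.  ]
```

Emit:
carry_out(motion=[[0,8,0,0],[0,8,0,0],[0,5,0,0],[0,3,0,0],[0,0,0,0]])

```text
clock: 5.82
position: [597.5, 252.4, 64.5]
orientation: [-0.055, 1.583, -0.031]
force: [-2.3, 2.1, 2.0]
finger_gap: 0.161
```

```bash
python3 -c "
from h import *
go(596.4,264,62,np.pi/2+.022)"
```

```text
pos [597.5 252.4  64.5] jawyaw 1.586 tilt [-0.012 -0.054 -0.998] F [-2.3  2.1  2. ] gap 0.161 t 5.83
shift tool [ 1.9 11.7 -0.8]  turn -0.006 j6 -1.26
tool y world [-0.02  1.   -0.05] tool z world [ 1.    0.01 -0.01]
```

```bash
python3 -c "
from h import *
from rig import robot
o=robot.get_obs(); print(o['joints'].round(3),o['effort'].round(1))
for n in ('scene','top'):
    c=robot.capture(n); np.savez(f'{n}2.npz',**c)
    im=c['img'][160:310,210:470] if n=='scene' else c['img'][130:300,155:415]
    cv2.imwrite(f'pics/{n}2.png',cv2.resize(im[:,:,::-1],(780,im.shape[0]*3)))
"
```

```text
[ 0.304  0.449  1.55  -0.052  1.17  -1.261] [ -2.2 -54.6 -34.2  -1.6   0.2   0.1]
```

View pics/scene2.png

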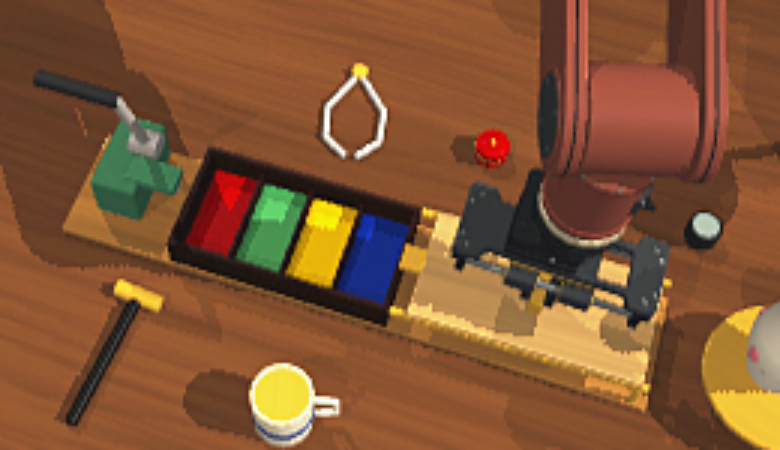

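View pics/top2.png

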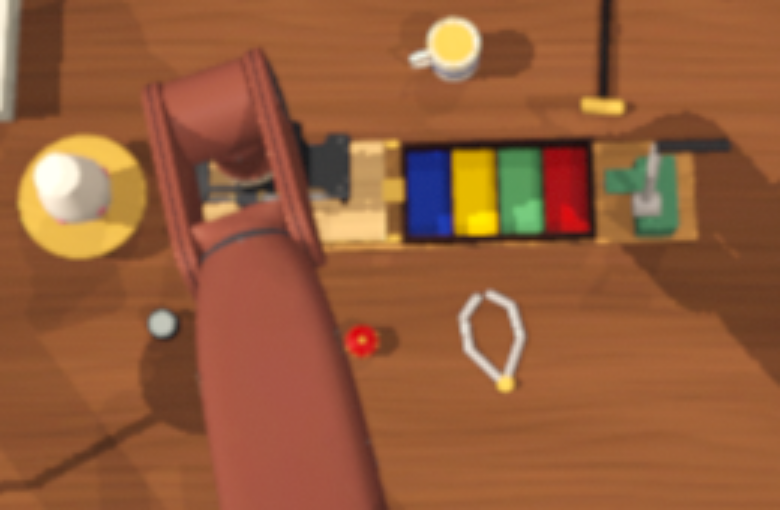

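```bash
python3 - <<'E'
from h import *
s=load("scene2.npz");t=load("top2.npz")
# pixel profile along station y axis near -x and +x side, print colours at z=56
for n,c in(("scene",s),("top",t)):
  for sx in (-40,45):
    print(n,sx)
    for sy in range(100,160,4):
        x=602+sx-.022*sy; y=9+sy+.022*sx
        u,v=proj(c,[x,y,56]); col=c["img"][int(round(v)),int(round(u))]; 
        d=c["depth"][int(round(v)),int(round(u))]; M=c["cam_to_world"]; o,dr=ray(c,u,v); z=(o+dr*d)[2]
        print(sy,col,round(float(z)),end=" | ")
    print()
E
```

```text
scene -40
100 [30 21 15] 24 | 104 [56 35 30] 49 | 108 [33 21 23] 21 | 112 [134  77  46] -6 | 116 [188 118  56] 10 | 120 [126  74  45] -2 | 124 [123  66  41] -2 | 128 [253 225 127] 54 | 132 [246 215 120] 54 | 136 [245 213 120] 56 | 140 [245 213 115] 57 | 144 [250 219 124] 53 | 148 [255 196 107] 56 | 152 [65 62 64] 184 | 156 [62 63 63] 179 | 
scene 45
100 [ 20  49 151] 14 | 104 [43 26 20] 48 | 108 [16 12 12] 30 | 112 [129  87  46] 8 | 116 [124  84  43] 8 | 120 [119  81  43] 8 | 124 [108  69  36] 3 | 128 [214 163  95] 54 | 132 [191 140  81] 54 | 136 [189 137  81] 54 | 140 [188 137  80] 58 | 144 [187 136  79] 55 | 148 [255 232 128] 55 | 152 [194 143  84] 52 | 156 [193 140  83] 57 | 
top -40
100 [ 34  36 102] 7 | 104 [74 44 31] 52 | 108 [105  67  38] 48 | 112 [128  85  46] 17 | 116 [133  89  48] 9 | 120 [132  86  45] 5 | 124 [152 108  60] 2 | 128 [210 168 104] 14 | 132 [250 208 139] 50 | 136 [254 210 140] 56 | 140 [253 208 137] 51 | 144 [253 208 137] 52 | 148 [252 207 137] 49 | 152 [252 206 137] 55 | 156 [252 207 137] 57 | 
top 45
100 [31 22 55] 7 | 104 [55 32 26] 55 | 108 [107  67  37] 48 | 112 [146  96  51] 8 | 116 [154 102  55] 16 | 120 [153 101  54] 15 | 124 [154 103  57] 9 | 128 [190 145  88] 57 | 132 [209 164 103] 51 | 136 [212 167 105] 46 | 140 [214 170 108] 55 | 144 [222 177 113] 65 | 148 [225 181 116] 53 | 152 [206 162 102] 53 | 156 [199 156  98] 56 |
```

The cover is at its stop: its edge is about 19 mm past the case's end, as it should be when open. The case centre comes out about 9 mm lower in y than I assumed, so I'll measure the case itself. Felts from -y to +y are red, green, yellow, blue.

```bash
python3 - <<'E'
from h import *
for n in ("scene","top"):
    c=load(n+"2.npz"); yaw=.022
    hsv=cv2.cvtColor(c["img"],cv2.COLOR_RGB2HSV);H,S,V=cv2.split(hsv);W=world(c)
    reg=(W[...,0]>530)&(W[...,0]<670)&(W[...,1]>-130)&(W[...,1]<130)&(W[...,2]<62)
    # case mouth outline: dark walls + felts
    for col,m in dict(red=((H<6)|(H>172))&(S>150)&(V>80),yel=(H>22)&(H<34)&(S>200)&(V>130),blue=(H>105)&(H<128)&(S>120),green=(H>50)&(H<85)&(S>60)).items():
        k,st,ce=max(cc(m&reg),key=lambda a:a[1][4])
        v,u=np.nonzero(k); P=np.array([onz(c,a,b,16)[:2] for a,b in zip(u,v)])
        print(n,col,st,"y range",np.percentile(P[:,1],[3,97]).round(1),"x",np.percentile(P[:,0],[2,98]).round(1))
    k=reg&(V<75)&(S>60)&(abs(W[...,2]-50)<9)
    k,st,ce=max(cc(k),key=lambda a:a[1][4])
    v,u=np.nonzero(k); P=np.array([onz(c,a,b,50)[:2] for a,b in zip(u,v)],np.float32)
    print("rim",cv2.minAreaRect(P),P.min(0),P.max(0))
E
```

```text
scene red [272 217  24  29 396] y range [-109.4  -64.2] x [552.2 642.5]
scene yel [309 227  18  26 283] y range [ 5.3 47. ] x [551.6 630.9]
scene blue [323 231  23  30 443] y range [ 58.3 105.9] x [547.7 638.4]
scene green [288 221  24  30 414] y range [-53.9  -8. ] x [549.9 642.5]
rim ((604.1812744140625, -1.1344985961914062), (123.5013427734375, 235.00802612304688), 1.3922992944717407) [ 539.9046  -119.60666] [668.3636 115.5516]
top red [336 179  16  29 417] y range [-108.3  -57.3] x [555.  660.6]
top yel [306 181  15  27 356] y range [ 6.  50.2] x [555.7 653.6]
top blue [290 180  15  29 403] y range [ 61.2 109.1] x [552.4 657.7]
top green [321 179  15  29 400] y range [-52.5  -4.8] x [555.4 660.9]
rim ((656.4981689453125, 56.320892333984375), (21.332643508911133, 122.47460174560547), 10.590767860412598) [634.75854    -5.2848797] [660.511   114.64832]
```

Emit:
carry_out(motion=[[0,0,0,0],[0,0,0,0],[0,0,0,0],[0,0,0,0],[-20,0,0,0],[-40,0,0,0],[-40,0,0,0],[0,0,0,0]], hand=60)

```text
clock: 6.92
position: [599.1, 259.5, 170.4]
orientation: [-0.056, 1.58, -0.029]
force: [-0.1, 1.3, 0.3]
finger_gap: 0.6
```

```bash
python3 - <<'E'
from h import *
from rig import robot
go(425,165,150,.022)
for n in ('scene','top'):
    c=robot.capture(n); np.savez(f'{n}3.npz',**c)
    W=world(c)
    o=(W[...,2]>12)&(c['depth']>0)&(W[...,0]>250)&(W[...,0]<490)&(abs(W[...,1])<500)
    for k,st,ce in cc(o,40):
        if st[4]<1000: print('obj',n,st,np.median(W[k],0).round(),onz(c,*ce,22)[:2].round(1),c['img'][k].mean(0).round())
E
```

```text
pos [599.1 259.5 170.4] jawyaw 1.588 tilt [-0.009 -0.054 -0.999] F [-0.1  1.3  0.3] gap 0.6 t 6.92
shift tool [  27.   -90.3 -175.5]  turn 1.566 j6 -1.26
tool y world [-0.02  1.   -0.05] tool z world [ 1.    0.02 -0.01]
obj scene [443 230   8  12  62] [446. 407.  26.] [443.6 407.8] [126. 133. 123.]
obj top [270 239  11  10  90] [422. 165.  25.] [422.2 165.5] [208.  45.  31.]
```

Emit:
carry_out(motion=[[0,0,0,0.174],[0,0,0,0.174],[0,0,0,0.174],[0,0,0,0.174],[0,0,0,0.174],[0,0,0,0.174],[0,0,0,0.174],[0,0,0,0.174]], hand=80)

```text
clock: 8.02
position: [587.7, 255.4, 151.4]
orientation: [1.033, 1.264, -1.157]
force: [-0.3, -0.3, 0.1]
finger_gap: 0.801
```

```bash
python3 -c "
from h import *
go(424,164.5,150,.022)"
```

```text
pos [587.7 255.4 151.4] jawyaw 0.149 tilt [-0.04  -0.063 -0.997] F [-0.3 -0.3  0.1] gap 0.801 t 8.03
shift tool [  13.7 -175.1   64.8]  turn 0.127 j6 0.17
tool y world [ 0.99  0.15 -0.05] tool z world [ 0.15 -0.99  0.06]
```

Emit:
carry_out(motion=[[0,-40,15,0.127],[0,-45,22,0],[0,-45,22,0],[0,-30,10,0],[0,0,0,0]])

```text
clock: 8.65
position: [421.1, 174.6, 153.6]
orientation: [1.119, 1.208, -1.269]
force: [0.2, 0.7, -0.7]
finger_gap: 0.801
```

```bash
python3 -c "
from h import *
go(424,164.5,60,.022)"
```

```text
pos [421.1 174.6 153.6] jawyaw 0.015 tilt [-0.056 -0.068 -0.996] F [ 0.2  0.7 -0.7] gap 0.801 t 8.65
shift tool [93.8  8.1  3.8]  turn -0.007 j6 0.26
tool y world [ 1.    0.02 -0.06] tool z world [ 0.02 -1.    0.07]
```

Emit:
carry_out(motion=[[40,4,2,0],[40,3,2,0],[20,0,0,0],[0,0,0,0]])

```text
clock: 9.15
position: [424.1, 164.0, 49.6]
orientation: [1.119, 1.209, -1.27]
force: [-0.0, 0.3, 0.1]
finger_gap: 0.799
```

```bash
python3 -c "
from h import *
go(423,163.5,8,.022)
from rig import robot
for n in ('scene','top'):
    c=robot.capture(n); np.savez(f'{n}4.npz',**c)
c=load('scene4.npz'); cv2.imwrite('pics/s4.png',cv2.resize(c['img'][160:280,300:500,::-1],(800,480)))
"
```

```text
pos [424.1 164.   49.6] jawyaw 0.015 tilt [-0.056 -0.068 -0.996] F [-0.   0.3  0.1] gap 0.799 t 9.15
shift tool [41.5  1.3 -2.3]  turn -0.007 j6 0.25
tool y world [ 1.    0.01 -0.06] tool z world [ 0.02 -1.    0.07]
```

View pics/s4.png

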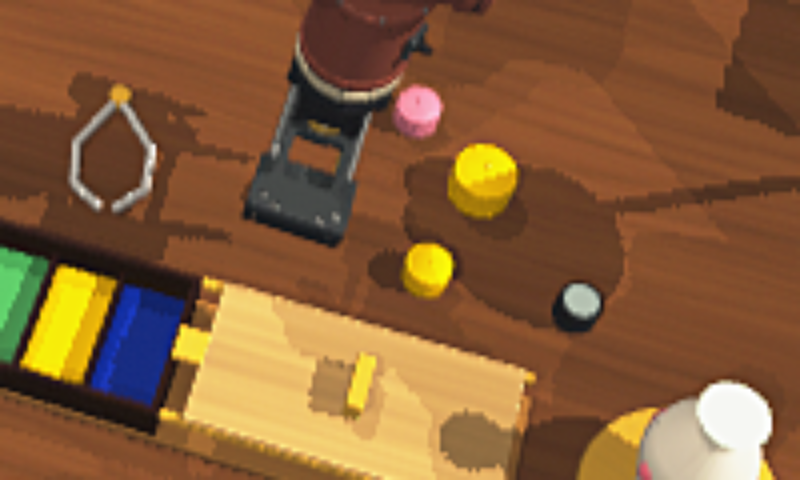

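Emit:
carry_out(motion=[[20,1,-1,0],[16,0,-1,0],[5,0,0,0],[0,0,0,0]])

```text
clock: 9.75
position: [429.0, 165.2, 13.1]
orientation: [1.126, 1.203, -1.26]
force: [0.2, -0.9, 0.2]
finger_gap: 0.803
```

Emit:
carry_out(motion=[[0,0,0,0],[0,0,0,0],[0,0,0,0],[0,0,0,0]], hand=0, force=12)

```text
clock: 10.25
position: [430.1, 165.5, 14.7]
orientation: [1.128, 1.201, -1.258]
force: [0.7, 0.8, -1.4]
finger_gap: 0.431
```

```bash
python3 -c "
from h import *
go(604.8,-85.5,110,.022)"
```

```text
pos [430.1 165.5  14.7] jawyaw 0.016 tilt [-0.043 -0.065 -0.997] F [ 0.7  0.8 -1.4] gap 0.431 t 10.25
shift tool [-86.3 166.3 259.8]  turn -0.006 j6 0.25
tool y world [ 1.    0.02 -0.04] tool z world [ 0.02 -1.    0.06]
```

Emit:
carry_out(motion=[[-25,0,0,0],[-35,0,0,0],[-35,20,30,0],[0,30,45,0],[0,30,45,0],[0,30,45,0],[0,30,45,0],[0,0,0,0]])

```text
clock: 11.25
position: [582.3, -41.5, 119.7]
orientation: [1.126, 1.201, -1.255]
force: [0.0, 0.4, -0.8]
finger_gap: 0.431
```

```bash
python3 -c "
from h import *
go(604.8,-85.5,100,.022)"
```

```text
pos [582.3 -41.5 119.7] jawyaw 0.019 tilt [-0.041 -0.066 -0.997] F [ 0.   0.4 -0.8] gap 0.431 t 11.25
shift tool [21.6 22.5 43.1]  turn -0.003 j6 -0.16
tool y world [ 1.    0.02 -0.04] tool z world [ 0.02 -1.    0.06]
```

Emit:
carry_out(motion=[[5,12,22,0],[12,11,22,0],[0,0,0,0]])

```text
clock: 11.62
position: [604.2, -85.1, 103.0]
orientation: [1.126, 1.205, -1.256]
force: [-0.1, -0.4, -0.2]
finger_gap: 0.429
```

```bash
python3 -c "
from h import *
go(604.8,-85.5,32,.022)"
```

```text
pos [604.2 -85.1 103. ] jawyaw 0.019 tilt [-0.044 -0.064 -0.997] F [-0.1 -0.4 -0.2] gap 0.429 t 11.62
shift tool [70.8  3.8 -4. ]  turn -0.003 j6 -0.22
tool y world [ 1.    0.02 -0.05] tool z world [ 0.02 -1.    0.06]
```

Emit:
carry_out(motion=[[25,2,-2,0],[25,1,-1,0],[14,1,-1,0],[4,0,0,0],[0,0,0,0]])

```text
clock: 12.25
position: [604.1, -79.9, 34.9]
orientation: [1.125, 1.207, -1.253]
force: [-0.0, -0.1, 0.0]
finger_gap: 0.431
```

```bash
python3 -c "
from h import *
go(604.8,-85.5,32,.022)
from rig import robot
for n in ('scene','top'):
    c=robot.capture(n); np.savez(f'{n}5.npz',**c)
c=load('scene5.npz'); cv2.imwrite('pics/s5.png',cv2.resize(c['img'][160:280,220:420,::-1],(800,480)))
"
```

```text
pos [604.1 -79.9  34.9] jawyaw 0.022 tilt [-0.044 -0.062 -0.997] F [-0.  -0.1  0. ] gap 0.431 t 12.25
shift tool [3.2 0.7 5.5]  turn 0.000 j6 -0.21
tool y world [ 1.    0.02 -0.05] tool z world [ 0.03 -1.    0.06]
```

View pics/s5.png

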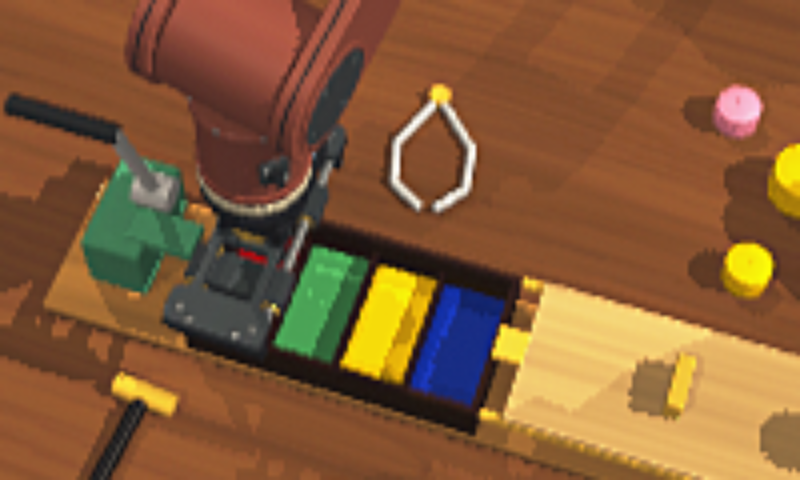

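Emit:
carry_out(motion=[[0,0,5,0],[3,0,0,0],[1,0,0,0],[0,0,0,0]])

```text
clock: 12.85
position: [605.9, -86.5, 33.5]
orientation: [1.127, 1.203, -1.251]
force: [0.4, 0.5, -0.3]
finger_gap: 0.433
```

```bash
python3 -c "
from h import *
go(604.8,-85.5,31,.022)"
```

```text
pos [605.9 -86.5  33.5] jawyaw 0.021 tilt [-0.04  -0.063 -0.997] F [ 0.4  0.5 -0.3] gap 0.433 t 12.85
shift tool [ 2.5 -1.  -1.2]  turn -0.001 j6 -0.22
tool y world [ 1.    0.02 -0.04] tool z world [ 0.02 -1.    0.06]
```

Emit:
carry_out(motion=[[3,0,0,0],[1,0,0,0],[0,0,0,0]])

```text
clock: 13.22
position: [606.3, -86.7, 30.7]
orientation: [1.127, 1.202, -1.25]
force: [-1.0, 0.5, -0.3]
finger_gap: 0.427
```

Emit:
carry_out(motion=[[0,0,0,0],[0,0,0,0],[0,0,0,0],[0,0,0,0],[-20,0,0,0],[-30,0,0,0],[-40,0,0,0],[0,0,0,0]], hand=62)

```text
clock: 14.22
position: [610.8, -80.8, 126.8]
orientation: [1.128, 1.2, -1.249]
force: [0.0, -0.5, 0.8]
finger_gap: 0.619
```

```bash
python3 -c "
from h import *
go(452,282,120,.022)
"
```

```text
pos [610.8 -80.8 126.8] jawyaw 0.021 tilt [-0.037 -0.064 -0.997] F [ 0.  -0.5  0.8] gap 0.619 t 14.22
shift tool [ -10.5 -150.6 -366.2]  turn -0.001 j6 -0.22
tool y world [ 1.    0.02 -0.04] tool z world [ 0.02 -1.    0.06]
```

Emit:
carry_out(motion=[[0,-20,-50,0],[0,-20,-50,0],[0,-20,-50,0],[0,-20,-50,0],[0,-20,-50,0],[0,-20,-50,0],[0,-15,-35,0],[0,0,0,0]], hand=80)

```text
clock: 15.22
position: [464.8, 259.5, 114.3]
orientation: [1.133, 1.195, -1.247]
force: [0.5, -0.2, -0.6]
finger_gap: 0.797
```

```bash
python3 - <<'E'
from h import *
from rig import robot
go(452,282,70,.022)
for n in ('scene','top'):
    c=robot.capture(n); np.savez(f'{n}6.npz',**c)
    W=world(c);o=(W[...,2]>12)&(c['depth']>0)&(W[...,0]>250)&(W[...,0]<490)&(abs(W[...,1])<500)
    for k,st,ce in cc(o,40):
        if st[4]<1000: print('obj',n,st,np.median(W[k],0).round(),onz(c,*ce,22)[:2].round(1),c['img'][k].mean(0).round())
c=load('scene6.npz'); cv2.imwrite('pics/s6.png',cv2.resize(c['img'][160:280,220:420,::-1],(800,480)))
E
```

```text
pos [464.8 259.5 114.3] jawyaw 0.019 tilt [-0.031 -0.063 -0.998] F [ 0.5 -0.2 -0.6] gap 0.797 t 15.22
shift tool [ 43.1 -11.  -25.5]  turn -0.003 j6 0.39
tool y world [ 1.    0.02 -0.03] tool z world [ 0.02 -1.    0.06]
obj scene [399 165  30  48 500] [471. 249. 223.] [317.9 266.5] [96. 79. 48.]
obj scene [439 230  12  12 110] [446. 401.  26.] [444.1 401.2] [115. 121. 112.]
```

View pics/s6.png

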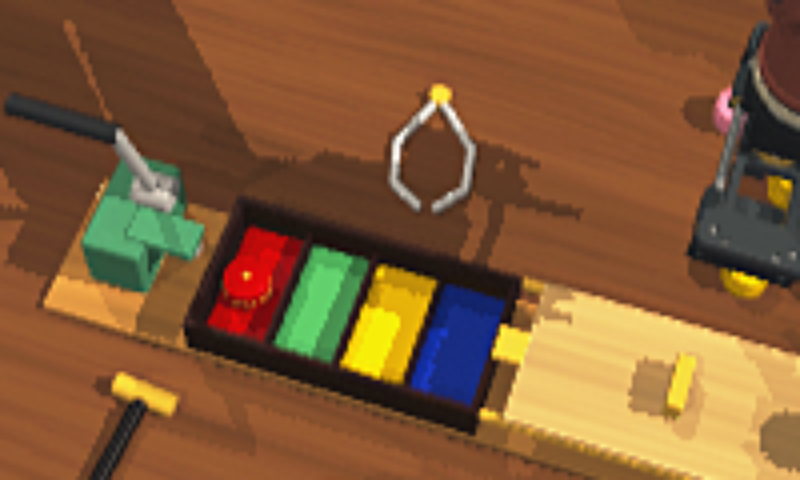

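Red stands upright in the red compartment (245,285 in the crop). Yellow is next.

Emit:
carry_out(motion=[[20,-6,-14,0],[28,-4,-12,0],[0,0,0,0]])

```text
clock: 15.7
position: [457.1, 277.2, 65.5]
orientation: [1.139, 1.188, -1.25]
force: [0.2, -1.0, 1.1]
finger_gap: 0.797
```

```bash
python3 -c "
from h import *
go(452,281.5,9,.022)"
```

```text
pos [457.1 277.2  65.5] jawyaw 0.012 tilt [-0.028 -0.064 -0.998] F [ 0.2 -1.   1.1] gap 0.797 t 15.7
shift tool [56.2 -3.4 -8. ]  turn -0.010 j6 0.44
tool y world [ 1.    0.01 -0.03] tool z world [ 0.01 -1.    0.06]
```

Emit:
carry_out(motion=[[22,-3,-6,0],[24,-2,-4,0],[8,-1,-1,0],[0,0,0,0]])

```text
clock: 16.2
position: [455.6, 281.8, 15.2]
orientation: [1.147, 1.182, -1.249]
force: [-0.1, 1.5, 0.3]
finger_gap: 0.802
```

```bash
python3 -c "
from h import *
go(452,281.5,9,.022)
from rig import robot
c=robot.capture('scene'); cv2.imwrite('pics/s7.png',cv2.resize(c['img'][160:280,320:520,::-1],(800,480)))
"
```

```text
pos [455.6 281.8  15.2] jawyaw 0.007 tilt [-0.021 -0.063 -0.998] F [-0.1  1.5  0.3] gap 0.802 t 16.2
shift tool [ 6.3 -3.5 -0.1]  turn -0.015 j6 0.46
tool y world [ 1.    0.01 -0.02] tool z world [ 0.01 -1.    0.06]
```

View pics/s7.png

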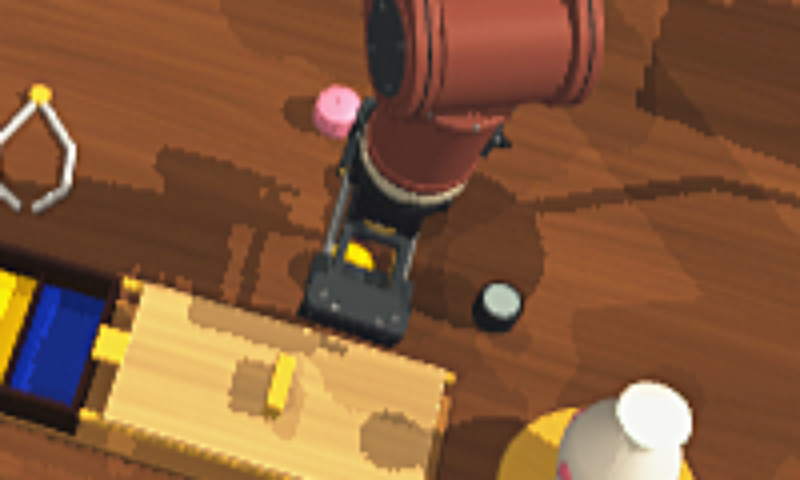

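The yellow pot is visible between the fingers (358,255 in the crop). I'll go 6 mm lower and grip it.

Emit:
carry_out(motion=[[6,-3,0,0],[3,0,0,0],[0,0,0,0]])

```text
clock: 16.62
position: [454.5, 281.7, 8.5]
orientation: [1.151, 1.18, -1.245]
force: [-0.3, 0.4, -0.8]
finger_gap: 0.8
```

Emit:
carry_out(motion=[[0,0,0,0],[0,0,0,0],[0,0,0,0],[0,0,0,0]], hand=0, force=12)

```text
clock: 17.12
position: [454.5, 282.0, 8.8]
orientation: [1.15, 1.18, -1.244]
force: [0.5, -0.2, -0.1]
finger_gap: 0.432
```

```bash
python3 -c "
from h import *
go(602.4,26.5,110,.022)"
```

```text
pos [454.5 282.    8.8] jawyaw 0.007 tilt [-0.017 -0.061 -0.998] F [ 0.5 -0.2 -0.1] gap 0.432 t 17.12
shift tool [-87.9 144.3 262.4]  turn -0.015 j6 0.46
tool y world [ 1.    0.01 -0.02] tool z world [ 0.01 -1.    0.06]
```

Emit:
carry_out(motion=[[-30,0,0,0],[-40,0,0,0],[-30,15,40,-0.015],[0,28,50,0],[0,28,50,0],[0,28,50,0],[0,22,40,0],[0,0,0,0]])

```text
clock: 18.12
position: [585.8, 54.7, 123.6]
orientation: [1.136, 1.187, -1.23]
force: [-0.6, 0.9, -1.4]
finger_gap: 0.429
```

```bash
python3 -c "
from h import *
go(602.4,26.5,100,.022)"
```

```text
pos [585.8  54.7 123.6] jawyaw 0.026 tilt [-0.015 -0.063 -0.998] F [-0.6  0.9 -1.4] gap 0.429 t 18.12
shift tool [25.1 16.3 27.1]  turn 0.004 j6 -0.01
tool y world [ 1.    0.03 -0.02] tool z world [ 0.03 -1.    0.06]
```

Emit:
carry_out(motion=[[12,9,15,0],[14,7,12,0],[0,0,0,0]])

```text
clock: 18.5
position: [601.4, 26.2, 95.8]
orientation: [1.134, 1.19, -1.231]
force: [0.2, 0.5, -0.1]
finger_gap: 0.433
```

```bash
python3 -c "
from h import *
go(602.4,26.5,30,.022)"
```

```text
pos [601.4  26.2  95.8] jawyaw 0.027 tilt [-0.018 -0.062 -0.998] F [ 0.2  0.5 -0.1] gap 0.433 t 18.5
shift tool [65.7  2.3 -4.3]  turn 0.005 j6 -0.05
tool y world [ 1.    0.03 -0.02] tool z world [ 0.03 -1.    0.06]
```

Emit:
carry_out(motion=[[22,1,-1,0],[22,0,0,0],[12,0,0,0],[4,0,0,0],[0,0,0,0]])

```text
clock: 19.12
position: [600.8, 26.3, 34.1]
orientation: [1.132, 1.193, -1.229]
force: [-0.5, 0.8, -1.7]
finger_gap: 0.429
```

```bash
python3 -c "
from h import *
go(602.4,26.5,25,.022)"
```

```text
pos [600.8  26.3  34.1] jawyaw 0.03 tilt [-0.019 -0.061 -0.998] F [-0.5  0.8 -1.7] gap 0.429 t 19.12
shift tool [ 9.   1.8 -0.7]  turn 0.008 j6 -0.05
tool y world [ 1.    0.03 -0.02] tool z world [ 0.03 -1.    0.06]
```

Emit:
carry_out(motion=[[5,1,0,0],[3,0,0,0],[2,0,0,0],[0,0,0,0]])

```text
clock: 19.62
position: [603.3, 25.8, 25.5]
orientation: [1.134, 1.19, -1.226]
force: [-1.0, -0.2, 0.0]
finger_gap: 0.43
```

```bash
python3 -c "
from h import *
go(602.4,26.5,25,.022)"
```

```text
pos [603.3  25.8  25.5] jawyaw 0.031 tilt [-0.015 -0.061 -0.998] F [-1.  -0.2  0. ] gap 0.43 t 19.62
shift tool [ 0.5 -0.8 -0.8]  turn 0.009 j6 -0.05
tool y world [ 1.    0.03 -0.02] tool z world [ 0.03 -1.    0.06]
```

Emit:
carry_out(motion=[[1,0,0,0],[0,0,0,0],[0,0,0,0],[0,0,0,0],[-20,0,0,0],[-35,0,0,0],[-40,0,0,0],[-30,0,0,0]], hand=62)

```text
clock: 20.62
position: [604.2, 33.7, 154.8]
orientation: [1.133, 1.192, -1.228]
force: [0.3, 0.1, 0.5]
finger_gap: 0.619
```

```bash
python3 -c "
from h import *
go(596.4,252.4,150,1.593)"
```

```text
pos [604.2  33.7 154.8] jawyaw 0.03 tilt [-0.018 -0.061 -0.998] F [0.3 0.1 0.5] gap 0.619 t 20.62
shift tool [  -8.5   -1.1 -218.7]  turn -1.563 j6 -0.05
tool y world [ 1.    0.03 -0.02] tool z world [ 0.03 -1.    0.06]
```

Emit:
carry_out(motion=[[0,0,-50,0],[0,0,-50,0],[0,0,-50,0],[0,0,-50,0],[0,0,-50,0],[0,0,0,0]], hand=0)

```text
clock: 21.38
position: [602.7, 291.2, 156.5]
orientation: [1.147, 1.178, -1.214]
force: [-0.2, -0.4, -0.8]
finger_gap: 0.046
```

```bash
python3 - <<'E'
from h import *
go(596,280,64,.022)
from rig import robot
ims=[]
for n in ('scene','top'):
    c=robot.capture(n); np.savez(f'{n}8.npz',**c)
    im=c['img'][175:275,220:420] if n=='scene' else c['img'][150:250,220:420]
    ims.append(cv2.resize(im[:,:,::-1],(600,300)))
cv2.imwrite('pics/c8.png',np.vstack(ims))
E
```

```text
pos [602.7 291.2 156.5] jawyaw 0.028 tilt [ 0.003 -0.058 -0.998] F [-0.2 -0.4 -0.8] gap 0.046 t 21.38
shift tool [93.  -7.1  5.6]  turn 0.006 j6 0.35
tool y world [1.   0.03 0.  ] tool z world [ 0.03 -1.    0.06]
```

View pics/c8.png

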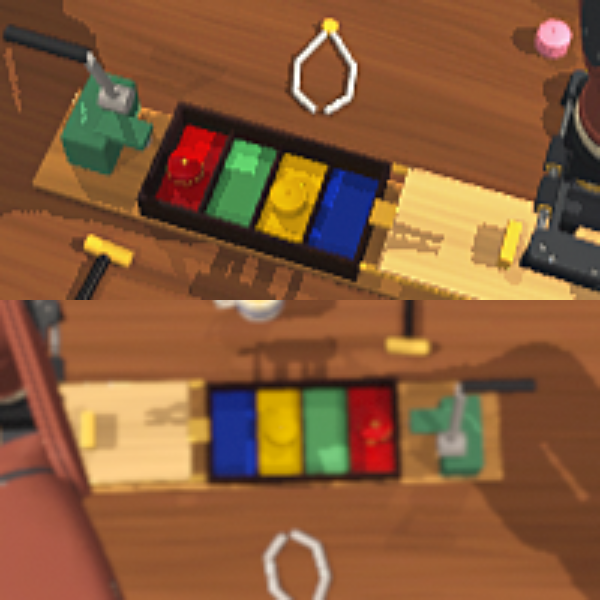

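Both pots stand upright on their own felts (red at 185,170 and yellow at 290,195 in the crop). Now I'll shut the cover by pushing on the rib's +y face.

Emit:
carry_out(motion=[[30,-4,0,0],[30,-3,0,0],[22,0,0,0],[6,0,0,0],[0,0,0,0]])

```text
clock: 22.1
position: [600.5, 276.9, 71.2]
orientation: [1.156, 1.168, -1.217]
force: [0.6, -0.6, -0.3]
finger_gap: 0.008
```

```bash
python3 -c "
from h import *
go(596,280,65,.022)"
```

```text
pos [600.5 276.9  71.2] jawyaw 0.019 tilt [ 0.009 -0.059 -0.998] F [ 0.6 -0.6 -0.3] gap 0.008 t 22.1
shift tool [ 6.  -4.5 -3.5]  turn -0.003 j6 0.35
tool y world [1.   0.02 0.01] tool z world [ 0.02 -1.    0.06]
```

Emit:
carry_out(motion=[[5,-3,10,0],[1,0,15,0],[1.5,0,25,0],[1.5,0,25,0],[1.5,0,25,0],[1.5,0,25,0]])

```text
clock: 22.85
position: [601.6, 149.0, 69.7]
orientation: [1.162, 1.169, -1.207]
force: [0.9, 3.3, -1.8]
finger_gap: 0.005
```

```bash
python3 -c "
from h import *
go(602,15,65,.022)"
```

```text
pos [601.6 149.   69.7] jawyaw 0.021 tilt [ 0.016 -0.053 -0.998] F [ 0.9  3.3 -1.8] gap 0.005 t 22.85
shift tool [ 11.8  -2.5 133.5]  turn -0.001 j6 0.15
tool y world [1.   0.02 0.01] tool z world [ 0.02 -1.    0.05]
```

Emit:
carry_out(motion=[[3,0,25,0],[2,0,25,0],[2,0,25,0],[2,0,22,0],[1,0,12,0],[1,0,8,0]])

```text
clock: 23.6
position: [604.8, 24.7, 68.9]
orientation: [1.17, 1.165, -1.204]
force: [0.3, 2.2, 1.0]
finger_gap: 0.004
```

```bash
python3 -c "
from h import *
go(602,15,65,.022)"
```

```text
pos [604.8  24.7  68.9] jawyaw 0.018 tilt [ 0.021 -0.05  -0.999] F [0.3 2.2 1. ] gap 0.004 t 23.6
shift tool [ 4.4 -3.   9.4]  turn -0.004 j6 -0.05
tool y world [1.   0.02 0.02] tool z world [ 0.02 -1.    0.05]
```

Emit:
carry_out(motion=[[0,0,6,0],[0,0,6,0],[0,0,6,0],[0,0,6,0],[0,0,6,0]])

```text
clock: 24.22
position: [604.8, 15.6, 69.7]
orientation: [1.194, 1.19, -1.187]
force: [0.7, 20.8, 0.6]
finger_gap: 0.007
```

```bash
python3 -c "
from h import *
go(602,15,65,.022)"
```

```text
pos [604.8  15.6  69.7] jawyaw 0.019 tilt [ 0.022 -0.016 -1.   ] F [ 0.7 20.8  0.6] gap 0.007 t 24.23
shift tool [ 4.6 -2.9  0.4]  turn -0.003 j6 -0.11
tool y world [1.   0.02 0.02] tool z world [ 0.02 -1.    0.02]
```

Emit:
carry_out(motion=[[0,0,-10,0],[-5,0,-15,0],[-40,0,-10,0],[-55,0,0,0],[-55,0,0,0],[-40,0,0,0],[0,0,0,0]])

```text
clock: 25.1
position: [598.7, 57.1, 270.9]
orientation: [1.187, 1.189, -1.189]
force: [-0.5, -0.2, 0.8]
finger_gap: 0.007
```

```bash
python3 - <<'E'
from h import *
go(617,-215,290,.022)
from rig import robot
ims=[]
for n in ('scene','top'):
    c=robot.capture(n); np.savez(f'{n}9.npz',**c)
    im=c['img'][175:275,200:400] if n=='scene' else c['img'][150:250,220:420]
    ims.append(cv2.resize(im[:,:,::-1],(600,300)))
    W=world(c); V=c['img'].max(-1)
    k=(V<80)&(W[...,2]>180)&(W[...,2]<235)&(abs(W[...,0]-620)<60)&(W[...,1]<-150)&(W[...,1]>-290)
    for kk,st,ce in cc(k,10): p=W[kk]; print('bar',st,p.mean(0).round(1),p.min(0).round(),p.max(0).round(),onz(c,*ce,212).round(1))
cv2.imwrite('pics/c9.png',np.vstack(ims))
E
```

```text
pos [598.7  57.1 270.9] jawyaw 0.022 tilt [ 0.02  -0.021 -1.   ] F [-0.5 -0.2  0.8] gap 0.007 t 25.1
shift tool [-12.9  12.7 272.8]  turn -0.000 j6 -0.04
tool y world [1.   0.02 0.02] tool z world [ 0.02 -1.    0.02]
bar [221 183  29  13 150] [ 615.8 -214.1  215. ] [ 608. -259.  205.] [ 623. -172.  224.] [ 614.2 -215.4  212. ]
bar [374 177  24   4  75] [ 613.6 -213.3  217. ] [ 607. -252.  209.] [ 620. -175.  228.] [ 614.8 -214.   212. ]
```

View pics/c9.png

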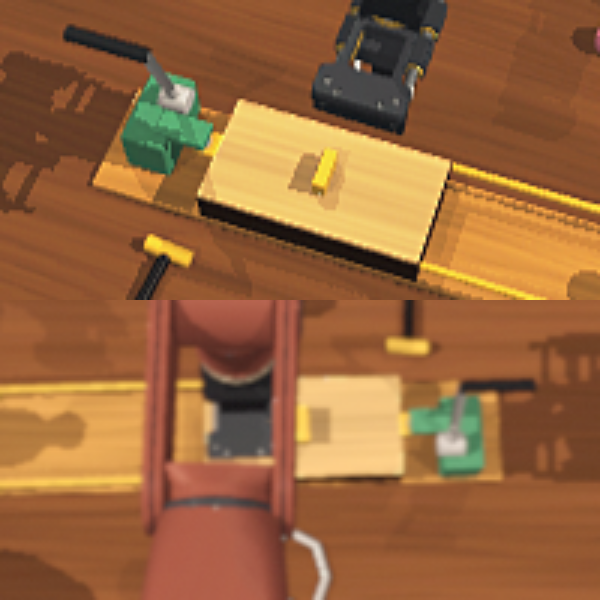

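```bash
python3 - <<'E'
from h import *
for f in ("scene0","scene8","scene9","top0","top8","top9"):
    c=load(f+".npz");W=world(c);hsv=cv2.cvtColor(c["img"],cv2.COLOR_RGB2HSV);H,S,V=cv2.split(hsv)
    m=(W[...,2]>68)&(W[...,2]<90)&(W[...,0]>570)&(W[...,0]<640)&(H>18)&(H<36)&(S>120)&(W[...,1]>-60)
    for k,st,ce in cc(m,20): print(f,st,ce.round(1),onz(c,*ce,80).round(1))
    # cover/case -y end: profile
    if f in("scene0","scene9"):
        for sx in(-30,30):
            print([ (sy,c["img"][tuple(np.round(proj(c,[603+sx-.022*sy,-1.5+sy+.022*sx,56])[::-1]).astype(int))].tolist()) for sy in range(-130,-100,4)])
            print([ (sy,c["img"][tuple(np.round(proj(c,[603+sx-.022*sy,-1.5+sy+.022*sx,56])[::-1]).astype(int))].tolist()) for sy in range(104,134,4)])
E
```

```text
scene0 [307 225   8  15  68] [310.7 231.7] [604.3   8.7  80. ]
[(-130, [146, 97, 48]), (-126, [148, 98, 48]), (-122, [151, 100, 50]), (-118, [141, 91, 46]), (-114, [26, 17, 25]), (-110, [36, 24, 23]), (-106, [255, 210, 116]), (-102, [246, 207, 117])]
[(104, [239, 194, 109]), (108, [239, 194, 110]), (112, [239, 198, 109]), (116, [239, 195, 108]), (120, [240, 196, 109]), (124, [245, 203, 113]), (128, [102, 66, 34]), (132, [141, 93, 45])]
[(-130, [123, 81, 44]), (-126, [126, 84, 43]), (-122, [125, 85, 44]), (-118, [122, 80, 42]), (-114, [26, 18, 26]), (-110, [37, 26, 22]), (-106, [255, 207, 114]), (-102, [242, 194, 109])]
[(104, [239, 196, 108]), (108, [241, 199, 110]), (112, [240, 198, 108]), (116, [239, 195, 107]), (120, [242, 199, 112]), (124, [248, 204, 115]), (128, [165, 101, 44]), (132, [184, 116, 55])]
scene8 [386 248   8  15  64] [389.8 255.1] [597.6 253.3  80. ]
scene9 [304 224   9  15  67] [307.9 230.8] [ 6.041e+02 -4.000e-01  8.000e+01]
[(-130, [150, 99, 49]), (-126, [152, 101, 51]), (-122, [150, 98, 49]), (-118, [232, 170, 93]), (-114, [247, 213, 118]), (-110, [243, 206, 116]), (-106, [242, 202, 112]), (-102, [244, 209, 114])]
[(104, [241, 202, 112]), (108, [241, 199, 112]), (112, [247, 208, 114]), (116, [245, 197, 111]), (120, [29, 9, 16]), (124, [104, 71, 40]), (128, [115, 78, 42]), (132, [145, 96, 47])]
[(-130, [127, 84, 46]), (-126, [128, 85, 43]), (-122, [124, 83, 43]), (-118, [229, 164, 90]), (-114, [247, 207, 114]), (-110, [241, 200, 111]), (-106, [241, 200, 112]), (-102, [241, 199, 108])]
[(104, [241, 201, 110]), (108, [243, 203, 112]), (112, [245, 204, 113]), (116, [255, 214, 118]), (120, [37, 21, 24]), (124, [200, 130, 61]), (128, [189, 123, 57]), (132, [188, 122, 58])]
top0 [316 185   4  13  51] [317.5 190.9] [602.   11.3  80. ]
top8 [247 187   4  13  49] [248.5 192.9] [596.2 256.1  80. ]
top9 [319 185   4  13  50] [320.5 190.8] [602.4   0.9  80. ]
```

The cover is fully shut: its edges lie flush at ±118, and it had started about 9 mm ajar. Next is the lever. The bar is at about (615, -218, 210).

Emit:
carry_out(motion=[[-5,3,50,0],[-5,3,50,0],[0,3,50,0],[0,3,50,0],[0,2,50,0],[0,2,20,0],[0,0,0,0]], hand=60)

```text
clock: 26.08
position: [612.3, -216.6, 263.8]
orientation: [1.175, 1.22, -1.208]
force: [-0.2, 1.0, 0.0]
finger_gap: 0.59
```

```bash
python3 - <<'E'
from h import *
go(615,-218,250,.022)
E
```

```text
pos [ 612.3 -216.6  263.8] jawyaw 0.024 tilt [-0.013 -0.014 -1.   ] F [-0.2  1.   0. ] gap 0.59 t 26.07
shift tool [13.7  2.9  1.3]  turn 0.002 j6 -0.47
tool y world [ 1.    0.02 -0.01] tool z world [ 0.02 -1.    0.01]
```

Emit:
carry_out(motion=[[25,2,0,0],[30,1,0,0],[16,0,0,0],[3,0,0,0],[0,0,0,0]])

```text
clock: 26.7
position: [614.3, -209.9, 186.3]
orientation: [1.172, 1.228, -1.204]
force: [0.5, 0.3, -0.4]
finger_gap: 0.595
```

```bash
python3 - <<'E'
from h import *
go(615,-218,191,.022)
from rig import robot
ims=[]
for n in ('scene','top'):
    c=robot.capture(n); np.savez(f'{n}10.npz',**c)
    im=c['img'][150:250,170:370] if n=='scene' else c['img'][130:230,300:500]
    ims.append(cv2.resize(im[:,:,::-1],(600,300)))
cv2.imwrite('pics/c10.png',np.vstack(ims))
E
```

```text
pos [ 614.3 -209.9  186.3] jawyaw 0.03 tilt [-0.016 -0.01  -1.   ] F [ 0.5  0.3 -0.4] gap 0.595 t 26.7
shift tool [-4.6  0.4  8.1]  turn 0.008 j6 -0.47
tool y world [ 1.    0.03 -0.02] tool z world [ 0.03 -1.    0.01]
```

View pics/c10.png

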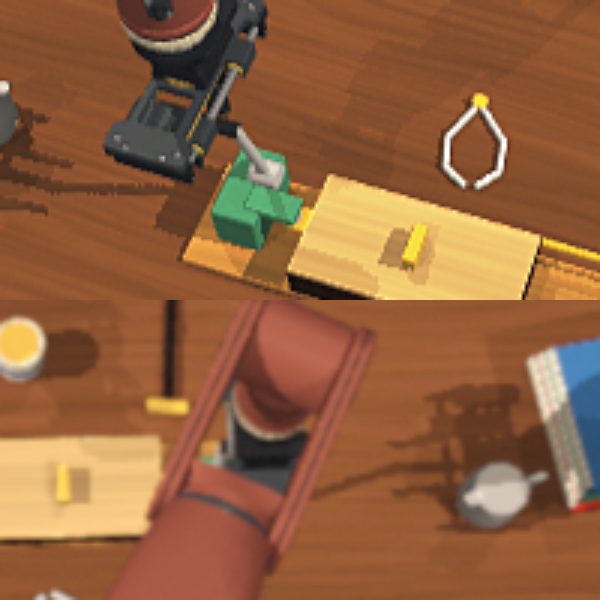

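Emit:
carry_out(motion=[[-4,0,8,0],[0,0,0,0]])

```text
clock: 27.05
position: [615.9, -219.6, 193.6]
orientation: [1.173, 1.223, -1.202]
force: [0.4, 0.1, -0.5]
finger_gap: 0.602
```

Emit:
carry_out(motion=[[0,0,0,0],[0,0,0,0],[0,0,0,0],[0,0,0,0],[0,0,0,0]], hand=0, force=35)

```text
clock: 27.68
position: [613.2, -220.1, 194.0]
orientation: [1.171, 1.227, -1.207]
force: [-8.3, 0.1, 5.5]
finger_gap: 0.172
```

```bash
python3 - <<'E'
from h import *
go(615,-218,191,.022)
E
```

```text
pos [ 613.2 -220.1  194. ] jawyaw 0.028 tilt [-0.018 -0.012 -1.   ] F [-8.3  0.1  5.5] gap 0.172 t 27.68
shift tool [ 3.   1.9 -2.1]  turn 0.006 j6 -0.48
tool y world [ 1.    0.03 -0.02] tool z world [ 0.03 -1.    0.01]
```

Emit:
carry_out(motion=[[-2,-10,0,0],[-2,-12,0,0],[-1,-12,0,0],[0,-12,0,0]])

```text
clock: 28.18
position: [573.4, -221.1, 200.7]
orientation: [1.178, 1.212, -1.194]
force: [8.4, -0.1, -2.7]
finger_gap: 0.171
```

```bash
python3 - <<'E'
from h import *
go(615,-218,191,.022)
E
```

```text
pos [ 573.4 -221.1  200.7] jawyaw 0.029 tilt [ 0.001 -0.014 -1.   ] F [ 8.4 -0.1 -2.7] gap 0.171 t 28.18
shift tool [ 9.7 41.7 -2.1]  turn 0.007 j6 -0.52
tool y world [1.   0.03 0.  ] tool z world [ 0.03 -1.    0.01]
```

Emit:
carry_out(motion=[[1,-14,0,0],[2,-14,0,0],[4,-14,0,0],[5,-13,0,0],[6,-12,0,0]])

```text
clock: 28.8
position: [520.6, -222.7, 191.0]
orientation: [1.193, 1.177, -1.164]
force: [10.7, 4.5, 1.8]
finger_gap: 0.167
```

```bash
python3 - <<'E'
from h import *
go(615,-218,191,.022)
E
```

```text
pos [ 520.6 -222.7  191. ] jawyaw 0.031 tilt [ 0.044 -0.019 -0.999] F [10.7  4.5  1.8] gap 0.167 t 28.8
shift tool [ 4.  94.4 -1.8]  turn 0.009 j6 -0.58
tool y world [1.   0.03 0.04] tool z world [ 0.03 -1.    0.02]
```

Emit:
carry_out(motion=[[9,-13,0,0],[9,-13,0,0],[10,-12,0,0],[10,-12,0,0]])

```text
clock: 29.3
position: [485.6, -223.6, 166.0]
orientation: [1.205, 1.146, -1.138]
force: [6.9, 6.7, 8.3]
finger_gap: 0.175
```

```bash
python3 - <<'E'
from h import *
go(615,-218,191,.022)
E
```

```text
pos [ 485.6 -223.6  166. ] jawyaw 0.033 tilt [ 0.081 -0.023 -0.996] F [6.9 6.7 8.3] gap 0.175 t 29.3
shift tool [-14.5 131.1  -1. ]  turn 0.011 j6 -0.64
tool y world [1.   0.03 0.08] tool z world [ 0.03 -1.    0.03]
```

Emit:
carry_out(motion=[[8,-7,0,0],[6,-6,0,0],[5,-5,0,0],[4,-4,0,0],[4,-4,0,0],[4,-4,0,0]])

```text
clock: 30.05
position: [484.6, -223.9, 163.6]
orientation: [1.225, 1.09, -1.092]
force: [2.7, 7.6, 16.6]
finger_gap: 0.171
```

```bash
python3 - <<'E'
from h import *
go(485,-223,166,.022)
from rig import robot
ims=[]
for n in ('scene','top'):
    c=robot.capture(n); np.savez(f'{n}11.npz',**c)
    im=c['img'][150:250,170:370] if n=='scene' else c['img'][130:230,300:500]
    ims.append(cv2.resize(im[:,:,::-1],(600,300)))
cv2.imwrite('pics/c11.png',np.vstack(ims))
E
```

```text
pos [ 484.6 -223.9  163.6] jawyaw 0.037 tilt [ 0.148 -0.032 -0.988] F [ 2.7  7.6 16.6] gap 0.171 t 30.05
shift tool [-2.4  0.8 -0.8]  turn 0.015 j6 -0.68
tool y world [0.99 0.04 0.15] tool z world [ 0.03 -1.    0.04]
```

View pics/c11.png

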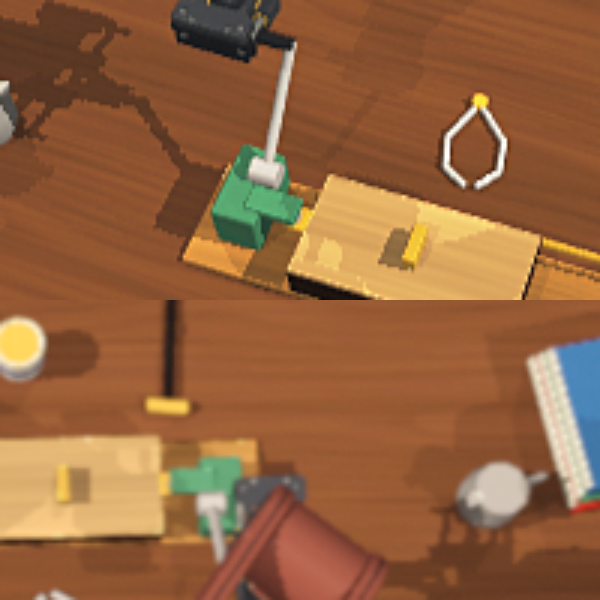

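The lever is at its end stop: the TCP no longer moves and the travel is about 131 mm, as expected. I'll hold it briefly, then ease it back along the arc.

Emit:
carry_out(motion=[[1,-2,0,0],[1,-2,0,0],[1,-2,0,0],[1,-2,0,0]])

```text
clock: 30.65
position: [487.0, -223.8, 165.5]
orientation: [1.233, 1.068, -1.074]
force: [8.3, 0.9, 0.2]
finger_gap: 0.171
```

```bash
python3 - <<'E'
from h import *
go(484.6,-223.9,163.6,.022)
E
```

```text
pos [ 487.  -223.8  165.5] jawyaw 0.038 tilt [ 0.174 -0.037 -0.984] F [8.3 0.9 0.2] gap 0.171 t 30.65
shift tool [ 1.4 -2.7 -0.1]  turn 0.016 j6 -0.69
tool y world [0.98 0.04 0.17] tool z world [ 0.03 -1.    0.04]
```

Emit:
carry_out(motion=[[-2,3,0,0],[-2,3,0,0],[-2,3,0,0],[-2,3,0,0]])

```text
clock: 31.15
position: [505.0, -223.6, 179.4]
orientation: [1.238, 1.049, -1.063]
force: [10.5, -1.1, -8.0]
finger_gap: 0.172
```

```bash
cat >> h.py <<'E'
def lev():
    from rig import robot
    o=robot.get_obs(); Rm=R.from_rotvec(o["orientation"]).as_matrix(); g=np.array(o["position"])-19*Rm[:,0]
    th=np.arctan2(g[0]-577.5,g[2]-75)
    t=np.array([np.cos(th),.022,-np.sin(th)])
    print("grasp",g.round(1),"lever~",round(.26-th,3),"r",round(np.hypot(g[0]-577.5,g[2]-75),1),"tilt",Rm[:,0].round(3),"F",o["force"].round(1),"gap",round(o["finger_gap"],3),"unit return step in tool",(Rm.T@t).round(2))
E
python3 -c "
from h import *
lev()"
```

```text
grasp [ 501.3 -222.9  198. ] lever~ 0.815 r 144.7 tilt [ 0.194 -0.041 -0.98 ] F [10.5 -1.1 -8. ] gap 0.172 unit return step in tool [-0.35  0.94  0.03]
```

Emit:
carry_out(motion=[[-1,3,0,0],[-1,3,0,0],[-0.5,3,0,0],[-0.5,3,0,0]])

```text
clock: 31.65
position: [521.4, -223.3, 187.5]
orientation: [1.242, 1.035, -1.054]
force: [5.3, -0.2, -2.7]
finger_gap: 0.172
```

```bash
python3 -c "
from h import *
lev()"
```

```text
grasp [ 517.5 -222.5  206.1] lever~ 0.689 r 144.2 tilt [ 0.208 -0.045 -0.977] F [ 5.3 -0.2 -2.7] gap 0.172 unit return step in tool [-0.22  0.98  0.02]
```

Emit:
carry_out(motion=[[-0.5,4,0,0],[-0.5,4,0,0],[0,4,0,0],[0,4,0,0],[0,4,0,0]])

```text
clock: 32.28
position: [544.6, -222.8, 194.4]
orientation: [1.244, 1.025, -1.048]
force: [3.8, -1.2, -1.6]
finger_gap: 0.171
```

```bash
python3 -c "
from h import *
lev()"
```

```text
grasp [ 540.4 -221.9  212.9] lever~ 0.523 r 142.8 tilt [ 0.218 -0.048 -0.975] F [ 3.8 -1.2 -1.6] gap 0.171 unit return step in tool [-0.04  1.    0.02]
```

Emit:
carry_out(motion=[[0,4,0,0],[0,4,0,0],[0.5,4,0,0],[0.5,4,0,0],[0.5,4,0,0],[0.7,4,0,0]])

```text
clock: 33.02
position: [570.0, -222.3, 197.8]
orientation: [1.243, 1.024, -1.048]
force: [3.7, -1.1, 0.6]
finger_gap: 0.173
```

```bash
python3 -c "
from h import *
lev()"
```

```text
grasp [ 565.9 -221.4  216.3] lever~ 0.342 r 141.8 tilt [ 0.219 -0.049 -0.975] F [ 3.7 -1.1  0.6] gap 0.173 unit return step in tool [0.14 0.99 0.01]
```

Emit:
carry_out(motion=[[1,4,0,0],[1,4,0,0],[1,4,0,0],[1,4,0,0],[1.2,4,0,0],[1.5,4,0,0]])

```text
clock: 33.78
position: [596.2, -221.7, 196.0]
orientation: [1.243, 1.025, -1.049]
force: [1.9, -1.2, -0.0]
finger_gap: 0.17
```

```bash
python3 -c "
from h import *
lev()"
```

```text
grasp [ 592.  -220.8  214.5] lever~ 0.156 r 140.3 tilt [ 0.217 -0.049 -0.975] F [ 1.9 -1.2 -0. ] gap 0.17 unit return step in tool [ 0.32  0.95 -0.  ]
```

Emit:
carry_out(motion=[[1.5,4,0,0],[1.5,4,0,0],[1.5,3,0,0],[1.5,3,0,0],[1,3,0,0],[1,3,0,0]])

```text
clock: 34.52
position: [617.6, -221.2, 191.3]
orientation: [1.242, 1.028, -1.051]
force: [-9.3, -0.3, 6.3]
finger_gap: 0.172
```

```bash
python3 -c "
from h import *
lev()"
```

```text
grasp [ 613.5 -220.3  209.9] lever~ -0.001 r 139.6 tilt [ 0.214 -0.048 -0.976] F [-9.3 -0.3  6.3] gap 0.172 unit return step in tool [ 0.46  0.89 -0.01]
```

Emit:
carry_out(motion=[[0,0,0,0],[0,0,0,0],[0,0,0,0],[0,0,0,0],[-15,0,0,0],[-30,0,0,0],[-40,0,0,0],[0,0,0,0]], hand=60)

```text
clock: 35.52
position: [599.3, -216.5, 280.6]
orientation: [1.243, 1.026, -1.049]
force: [0.3, -0.2, 0.1]
finger_gap: 0.601
```

```bash
python3 - <<'E'
from h import *
lev()
from rig import robot
ims=[]
for n in ('scene','top'):
    c=robot.capture(n); np.savez(f'{n}12.npz',**c)
    im=c['img'][130:300,170:480] if n=='scene' else c['img'][100:300,150:500]
    ims.append(cv2.resize(im[:,:,::-1],(540,296)))
cv2.imwrite('pics/c12.png',np.vstack(ims))
E
```

```text
grasp [ 595.2 -215.6  299.1] lever~ 0.181 r 224.8 tilt [ 0.217 -0.048 -0.975] F [ 0.3 -0.2  0.1] gap 0.601 unit return step in tool [0.29 0.96 0.  ]
```

View pics/c12.png

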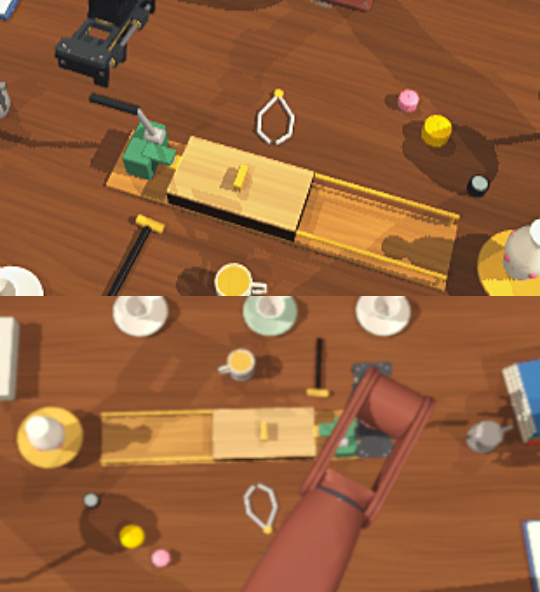

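Emit:
carry_out(motion=[[-40,0,0,0],[-30,0,0,0],[0,0,0,0]])

```text
clock: 36.0
position: [581.2, -211.6, 340.2]
orientation: [1.243, 1.041, -1.055]
force: [-0.2, 0.7, -0.3]
finger_gap: 0.596
```

```bash
python3 - <<'E'
from h import *
from rig import robot
c=robot.capture('scene');W=world(c);hsv=cv2.cvtColor(c["img"],cv2.COLOR_RGB2HSV);H,S,V=cv2.split(hsv)
m=(W[...,2]>68)&(W[...,2]<90)&(W[...,0]>570)&(W[...,0]<640)&(H>18)&(H<36)&(S>120)&(W[...,1]>-60)
for k,st,ce in cc(m,20): print("rib",ce.round(1))
k=(V<80)&(W[...,2]>180)&(W[...,2]<235)&(abs(W[...,0]-620)<60)&(W[...,1]<-150)&(W[...,1]>-290)
for kk,st,ce in cc(k,10): print('bar',st,W[kk].mean(0).round(1))
o=robot.get_obs(); print(o["position"],o["force"],o["clock"])
print(robot.hand_in())
E
```

```text
rib [307.9 230.8]
bar [221 183  29  13 148] [ 616.1 -214.1  215.3]
[ 580.66738385 -211.26611339  338.20846212] [-0.23564271  0.15778673 -0.4715128 ] 36.05
the job is handed in; nothing more can be done
None
```

The job is done and handed in at 36 s; the hand-in reports no verdict.

- **Pots:** Only the red and the small yellow pot were on the table. After I opened the cover fully, I set each on its matching felt. The pictures taken before closing showed both upright.
- **Cover:** It had started about 9 mm ajar. I pushed it to its stop, and its edges measured flush with the case ends, both after shutting and in the last image.
- **Lever:** With the cover shut, I pulled the lever to its end stop (about 131 mm of travel), held it there for about a second, and eased it back over about 4 s. I let go only once it pressed on its rest stop. Its bar measured within 1 mm of where it started.
- **Disagreements:**
  - My first estimate of the case centre was about 9 mm off because the cover was ajar. I corrected it from the case rim before placing any pot.
  - The tool drifted out of vertical as it worked, reaching about 12° by the end of the lever stroke. I allowed for this in the moves.
- **Other things on the table:** They look unmoved in the last pictures, and the robot touched nothing at hand-in. The highest wrist force I read was about 21 N.

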